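# Find the push button that snaps and clamp it in the filler's cradle

### The arm

A 6-joint arm with a two-finger parallel gripper is mounted at the origin on a cart in front of the work surface, level with it; the furniture and walls round the work are solid. World frame = base frame: x ahead of the robot, y to its left, z up, the work surface at z = 0. Lengths are in m, angles in degrees, forces in N, time in s.
With the tool pointing down it reaches from about 0.4 to 0.825 m from the base axis. Payload 7 kg.
Tool frame: the origin (TCP) lies midway between the tips of the shut fingers; the grasp point (between the pads) lies r.grasp_offset behind it (r.grasp_offset is the distance from the TCP to the grasp point, in m); z points along the fingers, y is the direction in which the jaws open and shut (so a half turn about z gives the same grasp; the last joint's range is limited). The gripper opens to 88 mm and grips with 3 to 60 N. Pads are 19 mm wide; open, the fingers measure 130 mm over their backs; the gripper's body (78 mm by 193 mm) begins 47 mm behind the grasp point.
Start: joints at [80.163, 20.546, 0.682, 0, -70.136, -16.507], TCP at [0.3, 0.605, 0.227] pointing down, gripper open.
Joint ranges: [-176.03, 176.03], [-82.01, 121.73], [-58.28, 71.71], [-173.87, 95.51], [-174.79, -0.11], [-173.66, 173.66]. Speed limits (degrees/s): [136.94, 136.94, 172.46, 180, 180, 180].

### API

Orientations are given as [roll, pitch, yaw] about the fixed x, y, z axes, in that order (R = Rz(yaw) Ry(pitch) Rx(roll)).
In Python, from plant import status, imaging, r gives the robot as it stands.
- The arm moves only by the tool apply_moves, never from a script. Its argument "moves" is a list of rows, each a list of 6 numbers: the shift along the tool's x, y, z in units of 200 mm (1.0 is 200 mm), then the turn, a rotation vector about the tool's x, y, z in units of 90 degrees (1.0 is 90 degrees). In form: [[tx, ty, tz, rx, ry, rz], ...]. A call has 1 to 12 rows; each row is the pose to reach, as a shift and turn from the pose measured when the call began, along the tool's axes at that moment; what a row does not reach only later rows make up. A row lasts 1/8 s, in which the tool goes at most 62.5 mm and 10.7 degrees, less where a joint would pass 70% of its speed; a pose out of reach is approached as far as the arm can. A call with a number of a shift or a turn outside -1 to 1 is refused whole. A call with a gripper value outside its range is refused whole. "hand" is the closure, from -1 (fully open) to 1 (shut), set as the call begins (left out, the last holds). The fingers move at their own pace and stop on an object; "grip_force" is the grip in N (left out, the last holds). Time passes only in rows, so rows that repeat a pose let the fingers close. It gives the time, the measured TCP pose, the force and the opening at its end, in the units of the state.
- status.get_state(): the state, without advancing time (a new reading comes with each control period).
- imaging.capture(name): name is "side" or "top" or "wrist"; returns (picture, depth): 400x640x3 uint8, blue, green, red; 400x640 float32, m along the optical axis (not along the pixel's ray), 0 where there is no reading.
- imaging.camera_info(name): a dict with "fx", "fy", "cx", "cy" (pixels), "k1" (the pictures are not rectified: a ray, as slopes to the right and down, at radius r is drawn at 1 + k1 r^2 times it, then the intrinsics apply), "T" (4x4, takes a point from camera to world coordinates). Camera axes: x right, y up, looking along -z (the intrinsics and any distortion apply to the point x, -y, -z); pixel columns grow to the right and rows downward; lengths in m; the calibration is good to about 2 mm. A picture is of the moment at which its call begins: read the wrist's pose just before it. camera_info takes no time and is no camera call; for the wrist camera it gives the pose at the moment of the call.
- r.close_job(): hands the job in, once; it reports no verdict.
The state is a dict: "time_s": time; "joints": joint angles; "qd": joint speeds; "joint_torque": joint torques, N m; "tcp_pos": TCP position; "eef_rot": TCP orientation; "contact_force": force on the tool from outside, world axes, zero at the start; "moment": the same for the moment, N m; "gripper_width": finger opening in m.
Only numpy, scipy, OpenCV 4.12 (cv2) and the standard library are available. Lean on these libraries where they do the work, as an engineer would, in place of code of your own. Each camera call takes 0.05 s, during which the arm holds its last target.

### The job

The filling machine needs a working push button: of the three grey button boxes on the bench only one is good. Press the buttons gently one by one until you feel one snap over and stay in (leave the soft ones where they stand), set that box flat in the cradle on the machine with its button end away from the clamp's hinge, and push the clamp lever down over centre so that its pad holds the box. Do not disturb the bottle, the spanner or the cup nearby.

Things in the scene. Friction and masses are not known exactly. Their poses are not given: they have to be found in the camera images.
- unit_a_center (a point): loose push-button box (the three are alike; which one works cannot be seen): flat grey box 90 x 44 x 40 mm, about 0.43 kg, standing flat, with one black round button on its top towards one end. This point is the centre of the box, 20 mm above its underside. Own x along the 90 mm length, from the button end to the flat end; y across the 44 mm width (grasp across it); z up.
- unit_a_cap (a point): middle of the top face of that box's button (32 mm across): 20 mm from the box's centre towards -x of the box, and 14 mm above the box's 40 mm high top while the button is out. It moves with the button.
- button_a (a joint): how far that box's button is pushed in, m: 0 out, 0.008 fully in. A working button resists up to about 8.5 N at 2 mm, snaps over at about 6 mm (resistance vanishes) and then stays in by itself at about 0.008. A faulty one stays soft (only about 2 N all the way to its stop at 8 mm) and comes out again when let go.
- unit_b_center (a point): loose push-button box (the three are alike; which one works cannot be seen): flat grey box 90 x 44 x 40 mm, about 0.43 kg, standing flat, with one black round button on its top towards one end. This point is the centre of the box, 20 mm above its underside. Own x along the 90 mm length, from the button end to the flat end; y across the 44 mm width (grasp across it); z up.
- unit_b_cap (a point): middle of the top face of that box's button (32 mm across): 20 mm from the box's centre towards -x of the box, and 14 mm above the box's 40 mm high top while the button is out. It moves with the button.
- button_b (a joint): how far that box's button is pushed in, m: 0 out, 0.008 fully in. A working button resists up to about 8.5 N at 2 mm, snaps over at about 6 mm (resistance vanishes) and then stays in by itself at about 0.008. A faulty one stays soft (only about 2 N all the way to its stop at 8 mm) and comes out again when let go.
- unit_c_center (a point): loose push-button box (the three are alike; which one works cannot be seen): flat grey box 90 x 44 x 40 mm, about 0.43 kg, standing flat, with one black round button on its top towards one end. This point is the centre of the box, 20 mm above its underside. Own x along the 90 mm length, from the button end to the flat end; y across the 44 mm width (grasp across it); z up.
- unit_c_cap (a point): middle of the top face of that box's button (32 mm across): 20 mm from the box's centre towards -x of the box, and 14 mm above the box's 40 mm high top while the button is out. It moves with the button.
- button_c (a joint): how far that box's button is pushed in, m: 0 out, 0.008 fully in. A working button resists up to about 8.5 N at 2 mm, snaps over at about 6 mm (resistance vanishes) and then stays in by itself at about 0.008. A faulty one stays soft (only about 2 N all the way to its stop at 8 mm) and comes out again when let go.
- cradle: fixed mounting cradle on the machine: aluminium plate 200 x 92 x 6 mm. Origin: on the underside, below the middle of its nest. Own x along the plate from the nest towards the clamp's hinge, z up. A seated box has its centre 26 mm above this origin, its length along the cradle's x, its button at -x (away from the hinge), its flat end under the clamp's pad.
- nest (a point): middle of the nest's floor, the plate's top: between four steel corner angles 12 mm high that leave 96 x 50 mm inside (3 mm play all round a box). Its long sides are open for 60 mm in the middle, for the fingers.
- clamp_hinge (a point): middle of the clamp's axle, which runs along the cradle's y: 100 mm from the nest's middle along the cradle's +x, 70 mm above the cradle's underside
- clamp (a joint): hinge of the hold-down clamp lever, rad: 0 open (lever upright), about 1.57 closed (lever lying over the nest towards the cradle's -x, its rubber pad on the box's flat end). An over-centre spring pushes it back open below about 1.0 and pulls it shut beyond about 1.2; it takes about 8 N at the handle to push over.
- clamp_grip (a point): middle of the black round handle (19 mm thick, 50 mm long) at the lever's free end, 130 mm from the hinge along the lever; with the lever open it is 200 mm above the cradle's origin. Push it from the hinge side, towards the cradle's -x and then down.
- bottle_center (a point): bystander, leave standing: flat bottle 52 x 26 x 97 mm; this point is 45 mm up
- spanner_center (a point): bystander, leave alone: open-ended spanner lying flat, 188 mm long, 6 mm thick; its middle
- beaker_center (a point): bystander, leave standing: white dosing cup, 58 mm across, 61 mm high; its middle

How it is judged:
By the outcome, as a careful person would: the job done as asked, in the order asked, and still so for the second after the job is handed in, with the robot touching nothing.
It also fails if it takes over 72 s, if anything falls off the work surface, if the arm or the gripper's body presses on something with over 40 N, if the wrist force passes 120 N, or if a joint passes its speed limit or range.

## Working session

There is one attempt and no reset: what is moved stays moved. The work goes in short steps, Python scripts to look and compute and a tool call to move; the robot and the scene stay as the last step left them, time stands still between calls to the robot, and variables do not carry over. Pictures are saved under pics/ and viewed, and the job is handed in when it is done.

Besides the shell and the picture viewer there is one more tool, called by a JSON object that holds its "fn" and its "kwargs". apply_moves: Moves the arm, as the interface text tells. Its arguments: {"type":"object","properties":{"moves":{"type":"array","items":{"type":"array","items":{"type":"number"}}},"hand":{"type":"number"},"grip_force":{"type":"number"}},"required":["moves"]}

```bash
ls; mkdir -p pics; python3 - <<'E'
from plant import status, imaging, r
import cv2,numpy as np
print(status.get_state()); print(r.grasp_offset)
for n in ("side","top","wrist"):
    ci=imaging.camera_info(n); print(n,ci)
    p,d=imaging.capture(n); cv2.imwrite(f"pics/{n}0.png",p); np.save(f"pics/{n}0.npy",d)
E
```

```text
pics
{'time_s': 0.0, 'joints': array([ 8.01637380e+01,  2.05910975e+01,  6.35654119e-01, -1.81520936e-02,
       -7.01343329e+01, -1.65049279e+01]), 'qd': array([-0.07760249,  0.0165124 , -0.05513133,  0.02507727,  0.06189217,
       -0.00854691]), 'joint_torque': array([-1.52482065e-03, -5.82712448e+01,  2.93063629e+01,  6.99763566e+00,
        6.81553240e-03, -1.59062547e-04]), 'tcp_pos': array([0.29935279, 0.6044785 , 0.22564695]), 'eef_rot': array([ 1.79909075e+02, -9.14632516e-03, -2.63473643e+01]), 'contact_force': array([-0.53635422, -0.20021288, -0.36113019]), 'moment': array([0.05267543, 0.00680614, 0.01009285]), 'gripper_width': 0.08787221618241452}
0.0188
side {'fx': 513.9286528377712, 'fy': 513.9286528377712, 'cx': 318.98501883798724, 'cy': 196.04073159792472, 'k1': -0.08665497699351266, 'T': array([[ 0.97063234,  0.11310149, -0.21232266,  0.31379413],
       [-0.23982458,  0.38560452, -0.8909508 , -1.2387151 ],
       [-0.01889528,  0.91570585,  0.40140474,  0.54346247],
       [ 0.        ,  0.        ,  0.        ,  1.        ]])}
top {'fx': 460.666975438942, 'fy': 460.666975438942, 'cx': 316.7074296719704, 'cy': 202.87570032147022, 'k1': -0.13501814797306266, 'T': array([[ 1.32099118e-02,  9.83798072e-01, -1.78792760e-01,
         3.00309548e-01],
       [-9.99911301e-01,  1.33009233e-02, -6.89722141e-04,
        -3.29733295e-01],
       [ 1.69956148e-03,  1.78786012e-01,  9.83886514e-01,
         1.18646427e+00],
       [ 0.00000000e+00,  0.00000000e+00,  0.00000000e+00,
         1.00000000e+00]])}
wrist {'fx': 284.14218972428984, 'fy': 284.14218972428984, 'cx': 318.89113333964076, 'cy': 198.4036019086231, 'k1': -0.03342500535067449, 'T': array([[-0.44375555,  0.85676047,  0.26275941,  0.36981205],
       [-0.89614604, -0.42484376, -0.12817978,  0.56936595],
       [ 0.00181232, -0.29235129,  0.95630928,  0.38487173],
       [ 0.        ,  0.        ,  0.        ,  1.        ]])}
```

View pics/side0.png

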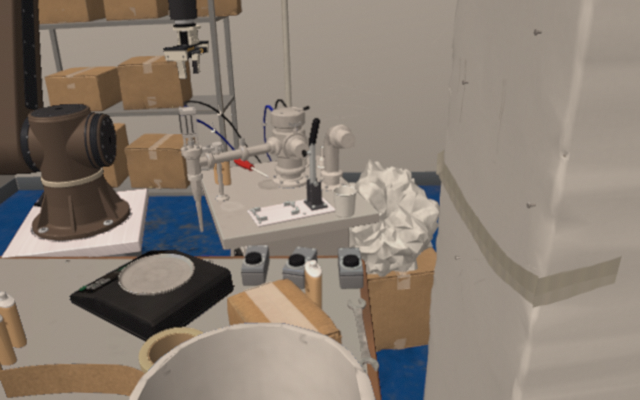

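View pics/top0.png

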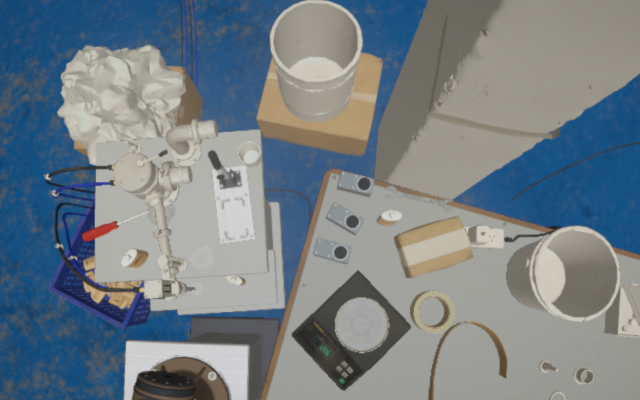

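View pics/wrist0.png

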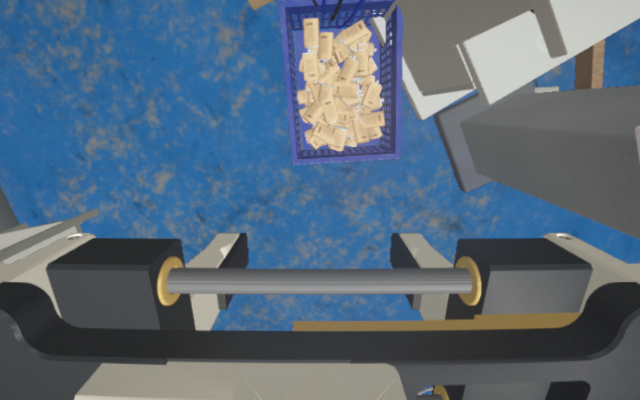

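```bash
cat > h.py <<'E'
import cv2,numpy as np
def ray(ci,uv):
    K=np.array([[ci["fx"],0,ci["cx"]],[0,ci["fy"],ci["cy"]],[0,0,1]])
    u=cv2.undistortPoints(np.array(uv,float).reshape(-1,1,2),K,np.array([ci["k1"],0,0,0,0.]),None,None,None) if 0 else cv2.undistortPoints(np.array(uv,float).reshape(-1,1,2),K,np.array([ci["k1"],0,0,0.]))
    u=u.reshape(-1,2); d=np.c_[u[:,0],-u[:,1],-np.ones(len(u))]
    return ci["T"][:3,3], d@ci["T"][:3,:3].T
def onplane(ci,uv,z):
    o,d=ray(ci,uv); return o+d*((z-o[2])/d[:,2])[:,None]
def withdepth(ci,uv,dep):
    o,d=ray(ci,uv); dd=np.array([dep[int(round(v)),int(round(u))] for u,v in np.array(uv,float).reshape(-1,2)])
    return o+d*dd[:,None]
def proj(ci,P):
    P=np.array(P,float).reshape(-1,3); T=ci["T"]; c=(P-T[:3,3])@T[:3,:3]
    x=c[:,0]/-c[:,2]; y=-c[:,1]/-c[:,2]; s=1+ci["k1"]*(x*x+y*y)
    return np.c_[ci["fx"]*x*s+ci["cx"],ci["fy"]*y*s+ci["cy"]]
E
python3 - <<'E'
from plant import imaging
from h import *
ci=imaging.camera_info("top"); d=np.load("pics/top0.npy"); im=cv2.imread("pics/top0.png")
pts=[(356,184),(366,184),(345,217),(349,222),(332,250),(341,253),(390,216),(249,152),(235,225),(232,180),(214,160),(310,280),(200,200),(430,195)]
for p,q in zip(pts,withdepth(ci,pts,d)): print(p,q.round(3))
a=cv2.resize(im[140:280,300:460],None,fx=5,fy=4.2*5/4.2,interpolation=cv2.INTER_CUBIC)[:600]
a=cv2.resize(im[160:275,300:450],None,fx=5,fy=5,interpolation=cv2.INTER_CUBIC); cv2.imwrite("pics/zb.png",a)
a=cv2.resize(im[135:255,190:290],None,fx=5,fy=5,interpolation=cv2.INTER_CUBIC); cv2.imwrite("pics/zc.png",a)
im=cv2.imread("pics/side0.png")
a=cv2.resize(im[110:300,200:400],None,fx=3,fy=3,interpolation=cv2.INTER_CUBIC); cv2.imwrite("pics/zs.png",a)
E
```

```text
(356, 184) [ 0.559 -0.429  0.04 ]
(366, 184) [ 0.556 -0.453  0.053]
(345, 217) [ 0.474 -0.401  0.038]
(349, 222) [ 0.459 -0.41   0.055]
(332, 250) [ 0.39  -0.368  0.042]
(341, 253) [ 0.382 -0.39   0.054]
(390, 216) [ 0.469 -0.506  0.093]
(249, 152) [ 0.652 -0.146  0.002]
(235, 225) [ 0.454 -0.118  0.005]
(232, 180) [ 0.56  -0.116  0.064]
(214, 160) [ 0.57  -0.101  0.212]
(310, 280) [ 0.316 -0.314 -0.004]
(200, 200) [ 0.519 -0.02  -0.   ]
(430, 195) [ 0.542 -0.629 -0.002]
```

View pics/zb.png

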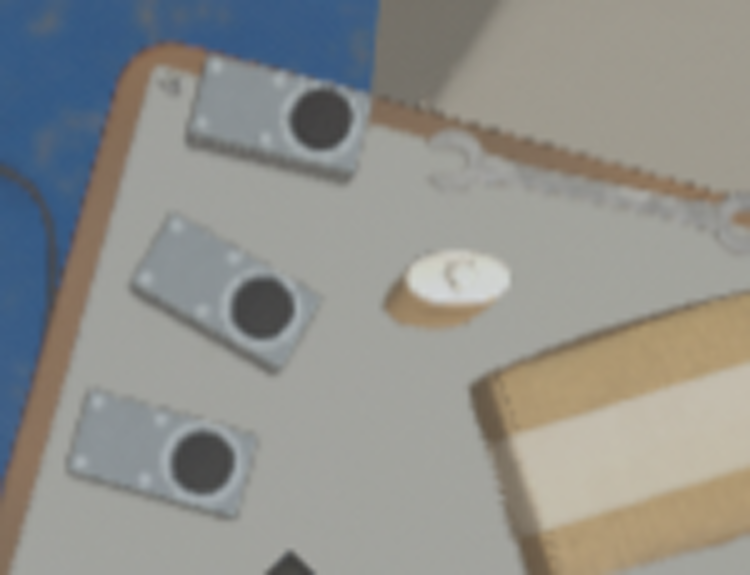

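View pics/zc.png

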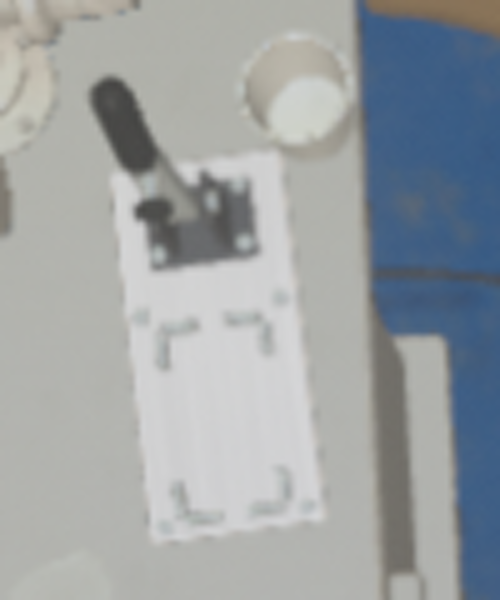

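View pics/zs.png

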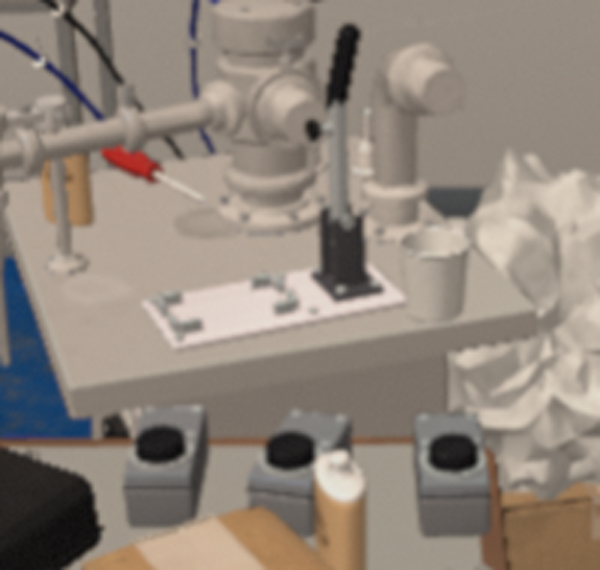

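```bash
python3 - <<'E'
from plant import imaging
from h import *
ci=imaging.camera_info("top"); d=np.load("pics/top0.npy"); im=cv2.imread("pics/top0.png")
hsv=cv2.cvtColor(im,cv2.COLOR_BGR2HSV)
# point map
v,u=np.mgrid[0:400,0:640]; P=withdepth(ci,np.c_[u.ravel(),v.ravel()],d).reshape(400,640,3); np.save("pics/P.npy",P)
# caps
m=((im.max(2)<75)&(P[...,2]>.045)&(P[...,2]<.065)).astype(np.uint8); m[:,:300]=0;m[:160]=0;m[270:]=0
caps=[]
for c in cv2.findContours(m,cv2.RETR_EXTERNAL,cv2.CHAIN_APPROX_NONE)[0]:
    if cv2.contourArea(c)<40: continue
    q=onplane(ci,c.reshape(-1,2),.054)[:,:2]; (x,y),rr=cv2.minEnclosingCircle(q.astype(np.float32)); M=cv2.moments(c)
    cc=onplane(ci,[(M['m10']/M['m00'],M['m01']/M['m00'])],.054)[0]
    print("cap",c.mean((0,1)),cv2.contourArea(c),(x,y,rr),cc.round(4)); caps.append(cc[:2])
# box tops
m=((P[...,2]>.03)&(P[...,2]<.075)&(v>160)&(v<270)&(u>300)&(u<376)).astype(np.uint8)
cv2.imwrite("pics/m1.png",m*255)
for c in cv2.findContours(m,cv2.RETR_EXTERNAL,cv2.CHAIN_APPROX_NONE)[0]:
    if cv2.contourArea(c)<100: continue
    q=P[m>0]; mm=np.zeros_like(m); cv2.drawContours(mm,[c],-1,1,-1)
    q=P[(mm>0)&(P[...,2]<.046)&(P[...,2]>.036)][:,:2]
    print("box",cv2.contourArea(c),cv2.minAreaRect(onplane(ci,c.reshape(-1,2),.04)[:,:2].astype(np.float32)), cv2.minAreaRect(P[mm>0][:,:2].astype(np.float32)))
# plate
m=((im.min(2)>205)&(P[...,2]<.03)&(v>140)&(v<260)&(u>205)&(u<262)).astype(np.uint8)
cs=cv2.findContours(m,cv2.RETR_EXTERNAL,cv2.CHAIN_APPROX_NONE)[0]
for c in cs:
    if cv2.contourArea(c)<300: continue
    print("plate",cv2.contourArea(c),cv2.minAreaRect(onplane(ci,c.reshape(-1,2),.006)[:,:2].astype(np.float32)), c.reshape(-1,2).min(0),c.reshape(-1,2).max(0))
# bins of tall stuff
t=P[(P[...,2]>.1)&(P[...,0]>.2)&(P[...,0]<.95)&(P[...,1]<.3)&(P[...,1]>-.8)]
H,_,_=np.histogram2d(t[:,0],t[:,1],bins=[np.arange(.2,1,.05),np.arange(-.8,.35,.05)])
Z=np.zeros_like(H)
for p in P.reshape(-1,3):
    i=int((p[0]-.2)//.05);j=int((p[1]+.8)//.05)
    if 0<=i<Z.shape[0] and 0<=j<Z.shape[1]: Z[i,j]=max(Z[i,j],p[2])
print("cols y from -.8"); 
for i in range(Z.shape[0]): print(round(.2+.05*i,2),(Z[i]*1000).astype(int))
E
```

```text
cap [340.         251.92857143] 72.0 (0.3842674493789673, -0.387755811214447, 0.012616877444088459) [ 0.3846 -0.3877  0.054 ]
cap [351.77777778 221.2962963 ] 68.5 (0.4604741632938385, -0.41714316606521606, 0.013138997368514538) [ 0.4608 -0.4168  0.054 ]
cap [363.68965517 183.34482759] 73.5 (0.5576923489570618, -0.4470151662826538, 0.014062363654375076) [ 0.5575 -0.4465  0.054 ]
box 563.0 ((0.38983115553855896, -0.3682546019554138), (0.08788733184337616, 0.043870486319065094), 75.11631774902344) ((0.35408899188041687, -0.35913747549057007), (0.08813353627920151, 0.1185760572552681), 76.02734375)
box 553.0 ((0.4725031852722168, -0.39970308542251587), (0.08777257055044174, 0.04349804297089577), 60.29502868652344) ((0.4730861783027649, -0.4001375436782837), (0.08784571290016174, 0.042995989322662354), 60.02466583251953)
box 525.5 ((0.5637896656990051, -0.42767050862312317), (0.08783093094825745, 0.04417646303772926), 77.06330871582031) ((0.43904680013656616, -0.39924055337905884), (0.08789850771427155, 0.3014422357082367), 77.1500015258789)
plate 1387.5 ((0.5103236436843872, -0.108790926
[... 838 characters left out ...]
28 236 235 222
 210 206 208 199]
0.6 [702 729 246   0   0   0   0   0   2   0   0   0  63  64 188 190 174  45
   6  23  32   3]
0.65 [585 726 714 698 682   0   0   0   0   0   0   0  60  63 186 192 175  39
   4  68   5   4]
0.7 [  0   0   0   0 623   0   0   0   0   0   0   0   3   2   2   0   0   0
   0   0   0   0]
0.75 [  0   0   0   0 550   0   0   0   0   0   0   0   0   0   0   0   0   0
   0   0   0   0]
0.8 [  0   0   0   0 475   0   0   0   0   0   0   0   0   0   0   0   0   0
   0   0   0   0]
0.85 [  0   0   0   0 397   0   0   0   0   0   0   0   0   0   0   0   0   0
   0   0   0   0]
0.9 [  0   0   0   0 324   0   0   0   0   0   0   0   0   0   0   0   0   0
   0   0   0   0]
```

```bash
python3 - <<'E'
from plant import imaging
from h import *
ci=imaging.camera_info("top"); P=np.load("pics/P.npy"); cs=imaging.camera_info("side")
z=lambda l:[(190+a/5-.4,135+b/5-.4) for a,b in l]
pl=onplane(ci,z([(112,175),(282,150),(325,520),(155,543)]),.006); print("plate",pl.round(4),pl.mean(0))
br=onplane(ci,z([(160,325),(272,317),(292,508),(178,520)]),.012); print("br",br.round(4),br.mean(0))
for a,b in ((0,1),(1,2),(2,3),(3,0)):
    e=br[b]-br[a];f=pl[b]-pl[a]; print(np.linalg.norm(e),np.degrees(np.arctan2(e[1],e[0])),np.linalg.norm(f),np.degrees(np.arctan2(f[1],f[0])))
import math
for lo in (.06,.1,.14,.18,.2,.22,.24):
    q=P[(P[...,2]>lo)&(P[...,2]<lo+.04)&(P[...,0]>.35)&(P[...,0]<.75)&(P[...,1]<.05)&(P[...,1]>-.25)]
    print(lo,len(q)); 
    H,xe,ye=np.histogram2d(q[:,0],q[:,1],bins=[np.arange(.35,.76,.02),np.arange(-.25,.06,.02)])
    for i in range(len(H)):
        if H[i].sum(): print("  x",round(xe[i],2)," y:",[round(y,2) for y,h in zip(ye,H[i]) if h])
E
```

```text
plate [[ 0.601  -0.0493  0.006 ]
 [ 0.6156 -0.1398  0.006 ]
 [ 0.4191 -0.1702  0.006 ]
 [ 0.4057 -0.0823  0.006 ]] [ 0.51034882 -0.11040804  0.006     ]
br [[ 0.5191 -0.0807  0.012 ]
 [ 0.5241 -0.1394  0.012 ]
 [ 0.4244 -0.1537  0.012 ]
 [ 0.4172 -0.095   0.012 ]] [ 0.47120527 -0.11720247  0.012     ]
0.058918430246933925 -85.11779946586702 0.09168786006611403 -80.85369739964823
0.10067368093599713 -171.8089212854711 0.19875056975993013 -171.22371372724822
0.059200064558129505 96.97501810195838 0.08887153352111454 98.68441982861404
0.102818647445063 7.986832071537625 0.19803596066992196 9.590613387543378
0.06 207
  x 0.35  y: [np.float64(0.01)]
  x 0.51  y: [np.float64(0.03)]
  x 0.53  y: [np.float64(0.01), np.float64(0.03)]
  x 0.55  y: [np.float64(-0.13), np.float64(-0.11), np.float64(-0.09)]
  x 0.57  y: [np.float64(-0.13), np.float64(-0.11)]
  x 0.59  y: [np.float64(-0.17), np.float64(-0.15)]
  x 0.61  y: [np.float64(-0.19), np.float64(-0.17), np.float64(-0.15), np.float64(-0.13), np.float64(0.01)]
  x 0.63  y: [np.float64(-0.19), np.float64(-0.15), np.float64(-0.13), np.float64(
[... 2044 characters left out ...]
float64(0.01), np.float64(0.03)]
  x 0.57  y: [np.float64(-0.11), np.float64(0.03)]
  x 0.63  y: [np.float64(-0.07), np.float64(-0.05), np.float64(-0.03)]
  x 0.65  y: [np.float64(-0.09), np.float64(-0.07), np.float64(-0.05), np.float64(-0.03), np.float64(-0.01)]
  x 0.67  y: [np.float64(-0.09), np.float64(-0.05)]
0.2 220
  x 0.51  y: [np.float64(0.03)]
  x 0.53  y: [np.float64(0.03)]
  x 0.55  y: [np.float64(-0.11), np.float64(0.03)]
  x 0.57  y: [np.float64(-0.11), np.float64(-0.09), np.float64(-0.01), np.float64(0.01), np.float64(0.03)]
0.22 131
  x 0.55  y: [np.float64(0.03)]
  x 0.57  y: [np.float64(-0.11), np.float64(-0.09), np.float64(-0.01), np.float64(0.01), np.float64(0.03)]
0.24 0
```

```bash
cat > mv.py <<'E'
import sys,json
import numpy as np
from scipy.spatial.transform import Rotation as R
from plant import status
def rows(ts):
    s=status.get_state(); p=s["tcp_pos"]; r0=R.from_euler('xyz',s["eef_rot"],degrees=True)
    print("t",round(s["time_s"],2),"p",p.round(4),"rot",s["eef_rot"].round(2),"F",s["contact_force"].round(2),"w",round(s["gripper_width"],4),"q1,6",s["joints"][[0,5]].round(0))
    for x,y,z,yaw in ts:
        d=r0.inv().apply(np.array([x,y,z])-p)/.2
        rv=(r0.inv()*R.from_euler('xyz',[180,0,yaw],degrees=True)).as_rotvec()/(np.pi/2)
        print("[%s]"%",".join("%.3f"%v for v in np.r_[d,rv]))
if __name__=="__main__": rows(json.loads(sys.argv[1]))
E
python3 mv.py "[[0.42,0.5,0.38,-40]]"
```

```text
t 0.15 p [0.2994 0.6046 0.2259] rot [ 1.7993e+02 -1.0000e-02 -2.6350e+01] F [ 1.27 -0.1   0.71] w 0.0877 q1,6 [ 80. -17.]
[0.773,0.202,-0.770,0.001,-0.000,0.152]
```

{"fn": "apply_moves", "kwargs": {"moves": [[0.77, 0.2, -0.77, 0, 0, 0.15], [0.77, 0.2, -0.77, 0, 0, 0.15], [0.77, 0.2, -0.77, 0, 0, 0.15], [0.77, 0.2, -0.77, 0, 0, 0.15]], "hand": 1, "grip_force": 20}}

```text
time_s: 0.65
tcp_pos: [0.4215, 0.4993, 0.3828]
eef_rot: [-179.9, -0.0, -39.9]
contact_force: [-0.5, 0.4, 0.5]
gripper_width: 0.0529
```

```bash
python3 mv.py "[[0.53,0.33,0.38,-60]]"
```

```text
t 0.65 p [0.4215 0.4993 0.3828] rot [-1.7989e+02 -1.0000e-02 -3.9930e+01] F [-0.55  0.37  0.47] w 0.0529 q1,6 [ 67. -17.]
[0.959,0.301,0.014,-0.001,0.000,0.223]
```

{"fn": "apply_moves", "kwargs": {"moves": [[0.96, 0.3, 0, 0, 0, 0.22], [0.96, 0.3, 0, 0, 0, 0.22], [0.96, 0.3, 0, 0, 0, 0.22], [0.96, 0.3, 0, 0, 0, 0.22]]}}

```text
time_s: 1.15
tcp_pos: [0.5316, 0.327, 0.383]
eef_rot: [-179.9, 0.0, -59.9]
contact_force: [-0.3, 0.3, 0.3]
gripper_width: 0.0132
```

```bash
python3 mv.py "[[0.59,0.13,0.38,-75]]"
```

```text
t 1.15 p [0.5316 0.327  0.383 ] rot [-1.7989e+02  1.0000e-02 -5.9910e+01] F [-0.25  0.3   0.31] w 0.0132 q1,6 [ 50. -19.]
[0.998,0.241,0.014,-0.001,0.000,0.168]
```

{"fn": "apply_moves", "kwargs": {"moves": [[0.99, 0.24, 0, 0, 0, 0.17], [0.99, 0.24, 0, 0, 0, 0.17], [0.99, 0.24, 0, 0, 0, 0.17], [0.99, 0.24, 0, 0, 0, 0.17]]}}

```text
time_s: 1.65
tcp_pos: [0.5897, 0.1291, 0.3828]
eef_rot: [-179.9, 0.0, -75.3]
contact_force: [0.3, 0.9, 0.1]
gripper_width: 0.0006
```

```bash
python3 mv.py "[[0.56,-0.06,0.38,-90]]"
```

```text
t 1.65 p [0.5897 0.1291 0.3828] rot [-1.7991e+02  3.0000e-02 -7.5340e+01] F [0.34 0.86 0.13] w 0.0006 q1,6 [ 31. -16.]
[0.877,0.383,0.013,-0.001,0.000,0.163]
```

{"fn": "apply_moves", "kwargs": {"moves": [[0.88, 0.38, 0, 0, 0, 0.16], [0.88, 0.38, 0, 0, 0, 0.16], [0.88, 0.38, 0, 0, 0, 0.16], [0.88, 0.38, 0, 0, 0, 0.16]]}}

```text
time_s: 2.15
tcp_pos: [0.5601, -0.0628, 0.3828]
eef_rot: [-179.9, 0.1, -89.9]
contact_force: [1.4, 1.1, -0.2]
gripper_width: 0.0006
```

```bash
python3 - <<'E'
from plant import imaging
import cv2,numpy as np,pickle
ci=imaging.camera_info("wrist"); p,d=imaging.capture("wrist"); cv2.imwrite("pics/w1.png",p); np.save("pics/w1.npy",d); pickle.dump(ci,open("pics/w1.pkl","wb"))
E
python3 mv.py "[[0.48,-0.23,0.3,-100]]"
```

```text
t 2.2 p [ 0.5603 -0.0619  0.3826] rot [-1.7992e+02  6.0000e-02 -8.9860e+01] F [ 0.    0.18 -0.45] w 0.0004 q1,6 [ 14. -13.]
[0.840,0.404,0.412,-0.001,0.001,0.113]
```

View pics/w1.png

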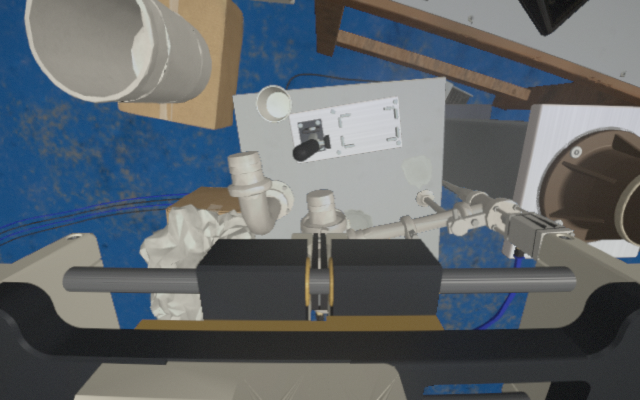

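{"fn": "apply_moves", "kwargs": {"moves": [[0.84, 0.4, 0.41, 0, 0, 0.11], [0.84, 0.4, 0.41, 0, 0, 0.11], [0.84, 0.4, 0.41, 0, 0, 0.11], [0.84, 0.4, 0.41, 0, 0, 0.11], [0.84, 0.4, 0.41, 0, 0, 0.11]]}}

```text
time_s: 2.82
tcp_pos: [0.481, -0.2297, 0.2998]
eef_rot: [-180.0, 0.1, -99.8]
contact_force: [-0.4, -1.2, 0.7]
gripper_width: 0.0002
```

```bash
python3 - <<'E'
import pickle
from h import *
im=cv2.imread("pics/w1.png");ci=pickle.load(open("pics/w1.pkl","rb"))
a=cv2.resize(im[75:175,275:425],None,fx=5,fy=5,interpolation=cv2.INTER_CUBIC)
# predictions
c=np.array([.471,-.117]);y=np.radians(9.1);ex=np.array([np.cos(y),np.sin(y)]);ey=np.array([-ex[1],ex[0]])
for L,W,z,off in ((.048,.025,.018,0),(.1,.046,.006,.04)):
    pts=[np.r_[c+ex*(off+s*L)+ey*t*W,z] for s,t in ((1,1),(1,-1),(-1,-1),(-1,1))]
    q=((proj(ci,pts)-[275,75]+.5)*5-.5).astype(int)
    cv2.polylines(a,[q.reshape(-1,1,2)],True,(0,0,255),1)
cv2.imwrite("pics/zw1.png",a)
E
python3 mv.py "[[0.385,-0.388,0.075,-105]]"
```

```text
t 2.83 p [ 0.481  -0.2297  0.2998] rot [-1.7998e+02  8.0000e-02 -9.9790e+01] F [-0.44 -1.24  0.75] w 0.0002 q1,6 [-4. -5.]
[0.863,0.339,1.123,-0.000,0.001,0.058]
```

View pics/zw1.png

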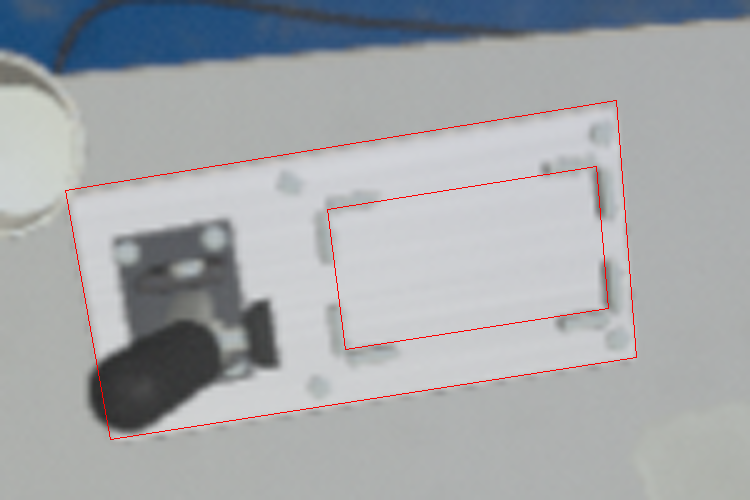

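{"fn": "apply_moves", "kwargs": {"moves": [[0.863, 0.339, 0.9, 0, 0, 0.058], [0.863, 0.339, 0.9, 0, 0, 0.058], [0.863, 0.339, 0.9, 0, 0, 0.058], [0.863, 0.339, 0.9, 0, 0, 0.058], [0.863, 0.339, 0.9, 0, 0, 0.058], [0.863, 0.339, 0.9, 0, 0, 0.058]]}}

```text
time_s: 3.58
tcp_pos: [0.3864, -0.3877, 0.1198]
eef_rot: [-180.0, 0.1, -105.0]
contact_force: [-0.0, 0.2, 0.3]
gripper_width: 0.0006
```

```bash
python3 mv.py "[[0.385,-0.388,0.06,-105],[0.385,-0.388,0.053,-105],[0.385,-0.388,0.0515,-105]]"; python3 - <<'E'
from plant import imaging
import cv2
p,d=imaging.capture("side"); cv2.imwrite("pics/s2.png",cv2.resize(p[150:300,180:380],None,fx=4,fy=4))
E
```

```text
t 3.58 p [ 0.3864 -0.3877  0.1198] rot [-1.7998e+02  7.0000e-02 -1.0497e+02] F [-0.02  0.2   0.35] w 0.0006 q1,6 [-25.  10.]
[0.004,0.007,0.299,-0.000,0.001,0.000]
[0.004,0.007,0.334,-0.000,0.001,0.000]
[0.004,0.007,0.342,-0.000,0.001,0.000]
```

View pics/s2.png

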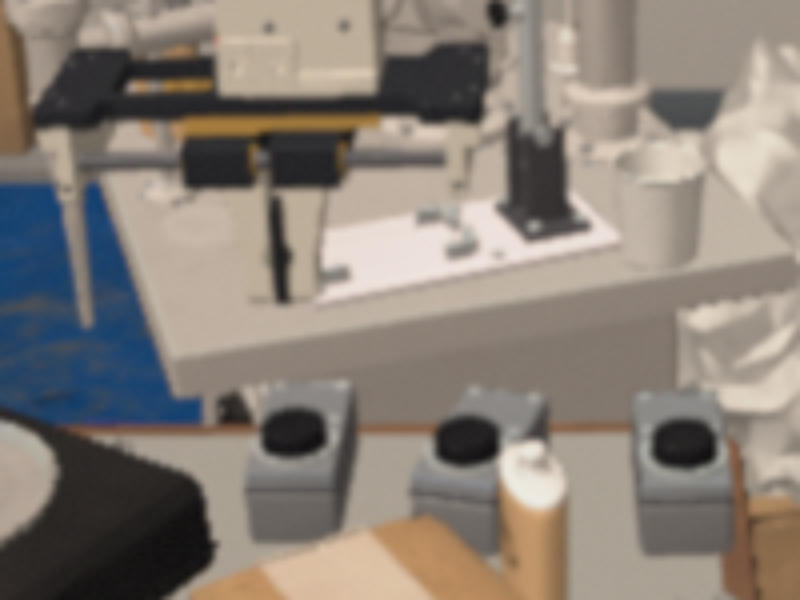

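{"fn": "apply_moves", "kwargs": {"moves": [[0.004, 0.007, 0.2, 0, 0, 0], [0.004, 0.007, 0.3, 0, 0, 0], [0.004, 0.007, 0.32, 0, 0, 0], [0.004, 0.007, 0.33, 0, 0, 0]]}}

```text
time_s: 4.12
tcp_pos: [0.3873, -0.3879, 0.056]
eef_rot: [-179.8, 0.0, -104.8]
contact_force: [0.7, 0.1, -0.4]
gripper_width: 0.0005
```

{"fn": "apply_moves", "kwargs": {"moves": [[0, 0, 0.015, 0, 0, 0], [0, 0, 0.02, 0, 0, 0]]}}

```text
time_s: 4.38
tcp_pos: [0.3882, -0.3882, 0.0529]
eef_rot: [-179.6, -0.0, -104.8]
contact_force: [0.2, 0.5, 1.4]
gripper_width: 0.0008
```

{"fn": "apply_moves", "kwargs": {"moves": [[0, 0, 0.008, 0, 0, 0], [0, 0, 0.008, 0, 0, 0]]}}

```text
time_s: 4.62
tcp_pos: [0.3883, -0.3883, 0.0515]
eef_rot: [-179.6, -0.0, -104.8]
contact_force: [0.3, 1.7, 0.7]
gripper_width: 0.0007
```

{"fn": "apply_moves", "kwargs": {"moves": [[0, 0, 0.008, 0, 0, 0], [0, 0, 0.008, 0, 0, 0]]}}

```text
time_s: 4.88
tcp_pos: [0.3883, -0.3883, 0.0498]
eef_rot: [-179.6, -0.0, -104.8]
contact_force: [0.1, -0.1, 2.1]
gripper_width: 0.0006
```

{"fn": "apply_moves", "kwargs": {"moves": [[0, 0, 0.008, 0, 0, 0], [0, 0, 0.008, 0, 0, 0]]}}

```text
time_s: 5.12
tcp_pos: [0.3883, -0.3884, 0.0481]
eef_rot: [-179.6, -0.0, -104.8]
contact_force: [-0.3, 0.9, 1.4]
gripper_width: 0.0003
```

{"fn": "apply_moves", "kwargs": {"moves": [[0, 0, 0.008, 0, 0, 0], [0, 0, 0.008, 0, 0, 0]]}}

```text
time_s: 5.38
tcp_pos: [0.3883, -0.3884, 0.0466]
eef_rot: [-179.6, -0.0, -104.8]
contact_force: [-0.2, 0.1, 3.4]
gripper_width: 0.0008
```

{"fn": "apply_moves", "kwargs": {"moves": [[0, 0, 0.006, 0, 0, 0], [0, 0, 0.006, 0, 0, 0]]}}

```text
time_s: 5.62
tcp_pos: [0.3883, -0.3885, 0.0462]
eef_rot: [-179.6, -0.0, -104.8]
contact_force: [-2.3, 3.2, 12.0]
gripper_width: 0.0008
```

{"fn": "apply_moves", "kwargs": {"moves": [[0, 0, -0.2, 0, 0, 0], [0, 0, -0.25, 0, 0, 0]]}}

```text
time_s: 5.88
tcp_pos: [0.3892, -0.3891, 0.0983]
eef_rot: [-179.4, -0.1, -104.8]
contact_force: [0.1, -0.4, 1.0]
gripper_width: 0.0006
```

```bash
python3 mv.py "[[0.461,-0.417,0.095,-119.8]]"
```

```text
t 5.88 p [ 0.3892 -0.3891  0.0983] rot [-1.7943e+02 -1.0000e-01 -1.0477e+02] F [ 0.09 -0.38  0.96] w 0.0006 q1,6 [-25.  10.]
[0.044,-0.383,0.020,-0.006,-0.000,0.167]
```

{"fn": "apply_moves", "kwargs": {"moves": [[0.044, -0.383, 0.02, -0.006, 0, 0.167], [0.044, -0.383, 0.02, -0.006, 0, 0.167], [0.044, -0.383, 0.02, -0.006, 0, 0.167], [0.044, -0.383, 0.18, -0.006, 0, 0.167], [0.044, -0.383, 0.2, -0.006, 0, 0.167], [0.044, -0.383, 0.21, -0.006, 0, 0.167]]}}

```text
time_s: 6.62
tcp_pos: [0.461, -0.4173, 0.0574]
eef_rot: [-180.0, -0.0, -119.8]
contact_force: [0.5, -0.3, -0.6]
gripper_width: 0.0001
```

```bash
python3 mv.py "[[0.461,-0.417,0.053,-119.8]]"; python3 - <<'E'
from plant import imaging
import cv2
p,d=imaging.capture("side"); cv2.imwrite("pics/s3.png",cv2.resize(p[150:300,180:380],None,fx=4,fy=4))
E
```

```text
t 6.62 p [ 0.461  -0.4173  0.0574] rot [-1.7998e+02 -4.0000e-02 -1.1976e+02] F [ 0.54 -0.27 -0.6 ] w 0.0001 q1,6 [-24.  -6.]
[-0.001,0.000,0.022,-0.000,-0.000,0.000]
```

View pics/s3.png

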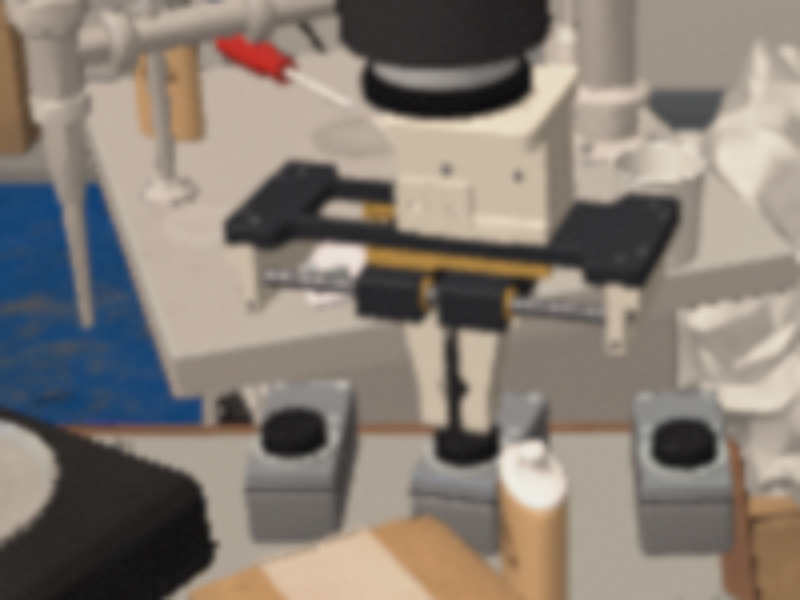

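{"fn": "apply_moves", "kwargs": {"moves": [[0, 0, 0.02, 0, 0, 0], [0, 0, 0.022, 0, 0, 0]]}}

```text
time_s: 6.92
tcp_pos: [0.4616, -0.4176, 0.0537]
eef_rot: [-179.9, -0.0, -119.8]
contact_force: [1.1, 0.4, 0.6]
gripper_width: 0.0006
```

{"fn": "apply_moves", "kwargs": {"moves": [[0, 0, 0.006, 0, 0, 0], [0, 0, 0.006, 0, 0, 0]]}}

```text
time_s: 7.18
tcp_pos: [0.4616, -0.4176, 0.0527]
eef_rot: [-179.9, -0.0, -119.8]
contact_force: [0.0, 0.6, 1.8]
gripper_width: 0.0006
```

{"fn": "apply_moves", "kwargs": {"moves": [[0, 0, 0.006, 0, 0, 0], [0, 0, 0.006, 0, 0, 0]]}}

```text
time_s: 7.42
tcp_pos: [0.4616, -0.4176, 0.0514]
eef_rot: [-179.9, -0.0, -119.8]
contact_force: [0.0, 0.1, 0.8]
gripper_width: 0.0002
```

{"fn": "apply_moves", "kwargs": {"moves": [[0, 0, 0.006, 0, 0, 0], [0, 0, 0.006, 0, 0, 0]]}}

```text
time_s: 7.68
tcp_pos: [0.4616, -0.4176, 0.0501]
eef_rot: [-179.9, -0.0, -119.8]
contact_force: [-0.0, -0.1, 0.8]
gripper_width: 0.0006
```

{"fn": "apply_moves", "kwargs": {"moves": [[0, 0, 0.008, 0, 0, 0], [0, 0, 0.008, 0, 0, 0]]}}

```text
time_s: 7.92
tcp_pos: [0.4617, -0.4176, 0.0484]
eef_rot: [-179.9, -0.0, -119.7]
contact_force: [-0.1, 0.8, 1.0]
gripper_width: 0.0004
```

{"fn": "apply_moves", "kwargs": {"moves": [[0, 0, 0.006, 0, 0, 0], [0, 0, 0.006, 0, 0, 0]]}}

```text
time_s: 8.18
tcp_pos: [0.4617, -0.4176, 0.0471]
eef_rot: [-179.9, -0.0, -119.7]
contact_force: [-0.3, 0.5, 2.3]
gripper_width: 0.0006
```

{"fn": "apply_moves", "kwargs": {"moves": [[0, 0, -0.2, 0, 0, 0], [0, 0, -0.25, 0, 0, 0]]}}

```text
time_s: 8.43
tcp_pos: [0.4628, -0.4183, 0.0994]
eef_rot: [-179.7, -0.0, -119.7]
contact_force: [0.9, 0.3, -0.8]
gripper_width: 0.0003
```

```bash
python3 mv.py "[[0.5575,-0.4465,0.095,-104.5]]"
```

```text
t 8.43 p [ 0.4628 -0.4183  0.0994] rot [-1.7967e+02 -4.0000e-02 -1.1973e+02] F [ 0.89  0.33 -0.81] w 0.0003 q1,6 [-24.  -6.]
[-0.112,-0.481,0.025,-0.004,-0.001,-0.169]
```

{"fn": "apply_moves", "kwargs": {"moves": [[-0.112, -0.481, 0.02, -0.004, 0, -0.169], [-0.112, -0.481, 0.02, -0.004, 0, -0.169], [-0.112, -0.481, 0.02, -0.004, 0, -0.169], [-0.112, -0.481, 0.18, -0.004, 0, -0.169], [-0.112, -0.481, 0.2, -0.004, 0, -0.169], [-0.112, -0.481, 0.215, -0.004, 0, -0.169]]}}

```text
time_s: 9.18
tcp_pos: [0.5573, -0.4468, 0.0573]
eef_rot: [179.9, -0.1, -104.5]
contact_force: [-0.5, 0.3, -0.1]
gripper_width: 0.0004
```

```bash
python3 mv.py "[[0.5575,-0.4465,0.053,-104.5]]"; python3 - <<'E'
from plant import imaging
import cv2
p,d=imaging.capture("side"); cv2.imwrite("pics/s4.png",cv2.resize(p[150:300,180:380],None,fx=4,fy=4))
E
```

```text
t 9.18 p [ 0.5573 -0.4468  0.0573] rot [ 1.7994e+02 -9.0000e-02 -1.0453e+02] F [-0.48  0.25 -0.14] w 0.0004 q1,6 [-23.   8.]
[-0.002,-0.001,0.021,0.001,-0.001,-0.000]
```

View pics/s4.png

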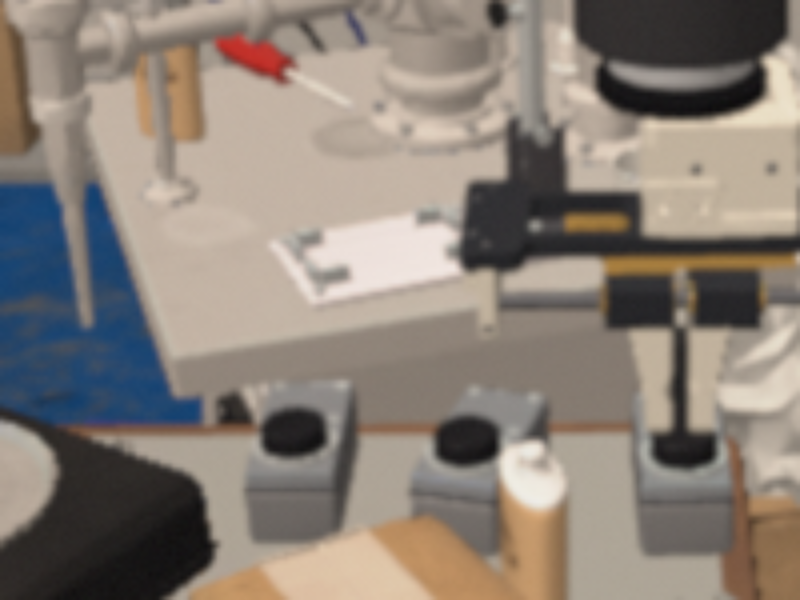

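{"fn": "apply_moves", "kwargs": {"moves": [[0, 0, 0.02, 0, 0, 0], [0, 0, 0.022, 0, 0, 0]]}}

```text
time_s: 9.48
tcp_pos: [0.5581, -0.4473, 0.054]
eef_rot: [-179.9, -0.1, -104.5]
contact_force: [-0.3, -0.2, 3.4]
gripper_width: 0.0002
```

{"fn": "apply_moves", "kwargs": {"moves": [[0, 0, 0.007, 0, 0, 0], [0, 0, 0.007, 0, 0, 0]]}}

```text
time_s: 9.72
tcp_pos: [0.5582, -0.4473, 0.0533]
eef_rot: [-179.9, -0.1, -104.5]
contact_force: [-1.8, 1.8, 5.3]
gripper_width: 0.0003
```

{"fn": "apply_moves", "kwargs": {"moves": [[0, 0, 0.007, 0, 0, 0], [0, 0, 0.007, 0, 0, 0]]}}

```text
time_s: 9.98
tcp_pos: [0.5582, -0.4473, 0.0525]
eef_rot: [-179.9, -0.1, -104.5]
contact_force: [-1.1, 1.2, 5.2]
gripper_width: 0.0005
```

{"fn": "apply_moves", "kwargs": {"moves": [[0, 0, 0.007, 0, 0, 0], [0, 0, 0.007, 0, 0, 0]]}}

```text
time_s: 10.22
tcp_pos: [0.5582, -0.4473, 0.0517]
eef_rot: [-179.9, -0.2, -104.5]
contact_force: [-1.3, 1.9, 6.5]
gripper_width: 0.0005
```

{"fn": "apply_moves", "kwargs": {"moves": [[0, 0, 0.012, 0, 0, 0], [0, 0, 0.012, 0, 0, 0]]}}

```text
time_s: 10.48
tcp_pos: [0.5581, -0.4473, 0.0491]
eef_rot: [-179.9, -0.2, -104.5]
contact_force: [-1.0, -0.4, -0.7]
gripper_width: 0.0003
```

{"fn": "apply_moves", "kwargs": {"moves": [[0, 0, 0.012, 0, 0, 0], [0, 0, 0.012, 0, 0, 0]]}}

```text
time_s: 10.72
tcp_pos: [0.5582, -0.4473, 0.0466]
eef_rot: [-179.9, -0.2, -104.5]
contact_force: [0.2, 0.2, 1.7]
gripper_width: 0.0001
```

{"fn": "apply_moves", "kwargs": {"moves": [[0, 0, 0.01, 0, 0, 0], [0, 0, 0.01, 0, 0, 0]]}}

```text
time_s: 10.98
tcp_pos: [0.5583, -0.4474, 0.0465]
eef_rot: [-179.8, -0.2, -104.5]
contact_force: [-4.4, 4.5, 14.3]
gripper_width: 0.0008
```

{"fn": "apply_moves", "kwargs": {"moves": [[0, 0, -0.2, 0, 0, 0], [-0.2, 0, -0.5, 0, 0, 0], [-0.4, 0, -0.8, 0, 0, 0], [-0.4, 0, -0.8, 0, 0, 0]], "hand": -1}}

```text
time_s: 11.48
tcp_pos: [0.58, -0.3684, 0.2104]
eef_rot: [-179.5, -0.2, -104.4]
contact_force: [-0.0, -0.2, 0.4]
gripper_width: 0.0354
```

```bash
python3 - <<'E'
from plant import imaging
import cv2,numpy as np,pickle
from h import *
ci=imaging.camera_info("wrist"); p,d=imaging.capture("wrist"); cv2.imwrite("pics/w5.png",p); np.save("pics/w5.npy",d); pickle.dump(ci,open("pics/w5.pkl","wb"))
v,u=np.mgrid[0:400,0:640]; P=withdepth(ci,np.c_[u.ravel(),v.ravel()],d).reshape(400,640,3)
m=((P[...,2]>.028)&(P[...,2]<.06)&(np.hypot(P[...,0]-.564,P[...,1]+.428)<.08)).astype(np.uint8)
for c in cv2.findContours(m,cv2.RETR_EXTERNAL,cv2.CHAIN_APPROX_NONE)[0]:
    if cv2.contourArea(c)<300: continue
    print(c.mean((0,1)),cv2.minAreaRect(onplane(ci,c.reshape(-1,2),.04)[:,:2].astype(np.float32)))
m2=(m>0)&(p.max(2)<80)
c=max(cv2.findContours(m2.astype(np.uint8),cv2.RETR_EXTERNAL,cv2.CHAIN_APPROX_NONE)[0],key=cv2.contourArea)
print("cap",cv2.minEnclosingCircle(onplane(ci,c.reshape(-1,2),.046)[:,:2].astype(np.float32)),"z",np.median(P[m2][:,2]), "top z",np.median(P[(m>0)&~m2][:,2]))
E
python3 mv.py "[[0.564,-0.428,0.12,-103]]"
```

```text
[383.68932039 141.59223301] ((0.4963378608226776, -0.3962215185165405), (0.055119264870882034, 0.01127740927040577), 60.642478942871094)
[320.19298246 126.16666667] ((0.5637790560722351, -0.429180771112442), (0.08779562264680862, 0.04259868711233139), 76.74082946777344)
cap ((0.5588992834091187, -0.448088139295578), 0.015127478167414665) z 0.0467772055164436 top z 0.04101548922856768
t 11.53 p [ 0.5802 -0.368   0.2109] rot [-179.49   -0.23 -104.35] F [0.26 0.21 2.41] w 0.0391 q1,6 [-16.   2.]
[0.309,0.008,0.456,-0.006,-0.003,-0.015]
```

View pics/w5.png

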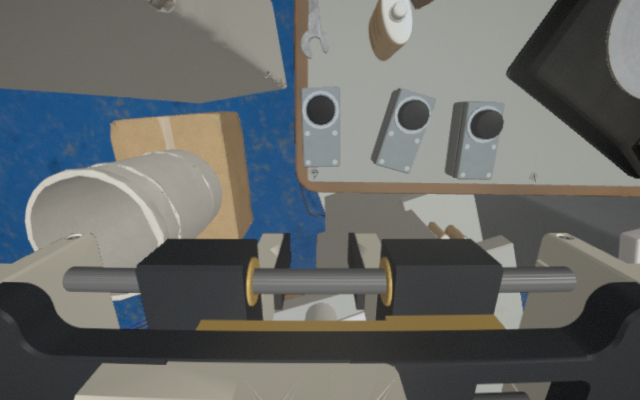

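{"fn": "apply_moves", "kwargs": {"moves": [[0.309, 0.008, 0.3, -0.006, -0.003, -0.015], [0.309, 0.008, 0.456, -0.006, -0.003, -0.015], [0.309, 0.008, 0.456, -0.006, -0.003, -0.015], [0.309, 0.008, 0.456, -0.006, -0.003, -0.015]], "hand": -0.45}}

```text
time_s: 12.02
tcp_pos: [0.5643, -0.4284, 0.1203]
eef_rot: [180.0, 0.0, -103.0]
contact_force: [-0.3, 0.7, 0.6]
gripper_width: 0.0638
```

```bash
python3 mv.py "[[0.564,-0.4287,0.06,-103.2],[0.564,-0.4287,0.008,-103.2]]"; python3 - <<'E'
from plant import imaging
import cv2
p,d=imaging.capture("top"); cv2.imwrite("pics/t6.png",cv2.resize(p[140:280,290:450],None,fx=4,fy=4))
E
```

```text
t 12.03 p [ 0.5643 -0.4284  0.1203] rot [ 1.7996e+02  1.0000e-02 -1.0299e+02] F [-0.26  0.72  0.6 ] w 0.0638 q1,6 [-21.   9.]
[0.002,0.001,0.301,0.000,0.000,0.002]
[0.002,0.001,0.561,0.000,0.000,0.002]
```

View pics/t6.png

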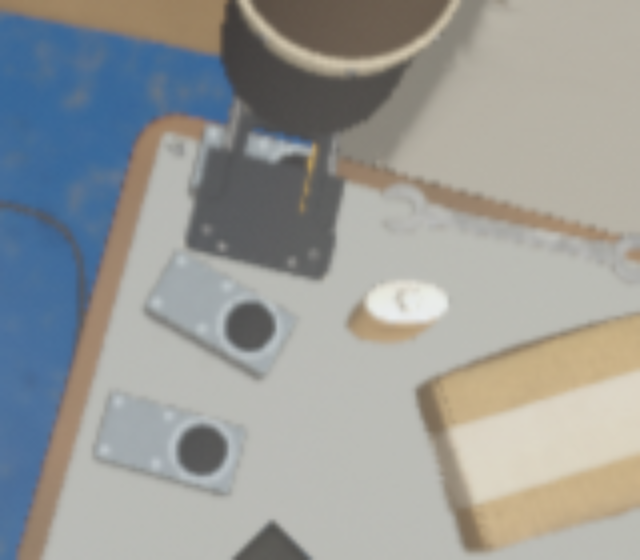

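{"fn": "apply_moves", "kwargs": {"moves": [[0.002, 0.001, 0.2, 0, 0, 0], [0.002, 0.001, 0.36, 0, 0, 0], [0.002, 0.001, 0.48, 0, 0, 0], [0.002, 0.001, 0.54, 0, 0, 0], [0.002, 0.001, 0.555, 0, 0, 0], [0.002, 0.001, 0.555, 0, 0, 0]]}}

```text
time_s: 12.82
tcp_pos: [0.5656, -0.4289, 0.0116]
eef_rot: [-179.8, -0.0, -102.9]
contact_force: [0.3, -0.8, 0.4]
gripper_width: 0.0634
```

{"fn": "apply_moves", "kwargs": {"moves": [[0, 0, 0, 0, 0, 0], [0, 0, 0, 0, 0, 0], [0, 0, 0, 0, 0, 0], [0, 0, 0, 0, 0, 0]], "hand": 1, "grip_force": 30}}

```text
time_s: 13.32
tcp_pos: [0.5654, -0.4289, 0.0123]
eef_rot: [-179.9, -0.0, -102.9]
contact_force: [-2.2, 2.1, 5.4]
gripper_width: 0.0438
```

{"fn": "apply_moves", "kwargs": {"moves": [[0, 0, -0.1, 0, 0, 0], [0, 0, -0.3, 0, 0, 0], [0, 0, -0.5, 0, 0, 0], [0, 0, -0.7, 0, 0, 0], [0, 0, -0.9, 0, 0, 0], [0, 0, -0.9, 0, 0, 0]]}}

```text
time_s: 14.08
tcp_pos: [0.5668, -0.4298, 0.1975]
eef_rot: [-179.4, -0.2, -102.9]
contact_force: [0.9, -0.5, -4.7]
gripper_width: 0.0435
```

```bash
python3 mv.py "[[0.46,-0.28,0.2,-171]]"
```

```text
t 14.07 p [ 0.5668 -0.4298  0.1975] rot [-1.7941e+02 -1.6000e-01 -1.0292e+02] F [ 0.93 -0.46 -4.72] w 0.0435 q1,6 [-21.   9.]
[-0.611,0.688,-0.021,-0.007,0.002,0.756]
```

{"fn": "apply_moves", "kwargs": {"moves": [[-0.15, 0.17, -0.021, -0.007, 0.002, 0.1], [-0.3, 0.34, -0.021, -0.007, 0.002, 0.2], [-0.45, 0.5, -0.021, -0.007, 0.002, 0.31], [-0.611, 0.688, -0.021, -0.007, 0.002, 0.42], [-0.611, 0.688, -0.021, -0.007, 0.002, 0.53], [-0.611, 0.688, -0.021, -0.007, 0.002, 0.64], [-0.611, 0.688, -0.021, -0.007, 0.002, 0.756], [-0.611, 0.688, -0.021, -0.007, 0.002, 0.756], [-0.611, 0.688, -0.021, -0.007, 0.002, 0.756]]}}

```text
time_s: 15.2
tcp_pos: [0.4596, -0.2798, 0.1996]
eef_rot: [179.9, -0.0, -170.7]
contact_force: [0.4, -0.6, -3.7]
gripper_width: 0.0438
```

```bash
python3 mv.py "[[0.471,-0.117,0.13,-170.9]]"; python3 - <<'E'
from plant import imaging
import cv2,numpy as np,pickle
ci=imaging.camera_info("wrist"); p,d=imaging.capture("wrist"); cv2.imwrite("pics/w7.png",p); np.save("pics/w7.npy",d); pickle.dump(ci,open("pics/w7.pkl","wb"))
E
```

```text
t 15.2 p [ 0.4596 -0.2798  0.1996] rot [ 1.7995e+02 -2.0000e-02 -1.7074e+02] F [ 0.38 -0.6  -3.7 ] w 0.0438 q1,6 [-10. -70.]
[-0.187,0.794,0.349,0.001,-0.000,0.002]
```

View pics/w7.png

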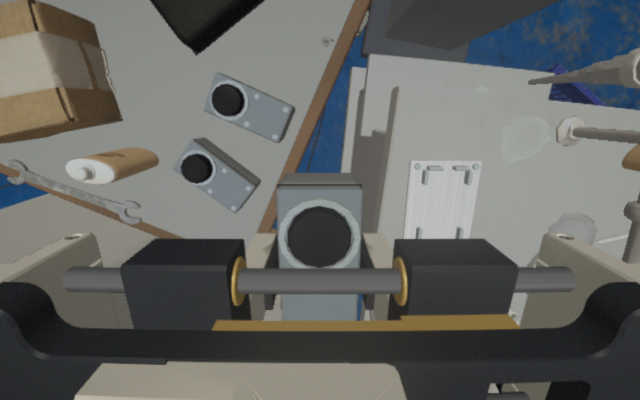

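{"fn": "apply_moves", "kwargs": {"moves": [[-0.187, 0.4, 0.1, 0, 0, 0.002], [-0.187, 0.6, 0.2, 0, 0, 0.002], [-0.187, 0.794, 0.3, 0, 0, 0.002], [-0.187, 0.794, 0.349, 0, 0, 0.002], [-0.187, 0.794, 0.349, 0, 0, 0.002]]}}

```text
time_s: 15.88
tcp_pos: [0.4709, -0.1169, 0.1296]
eef_rot: [180.0, -0.1, -170.8]
contact_force: [-0.3, -0.9, -3.0]
gripper_width: 0.0437
```

```bash
python3 mv.py "[[0.471,-0.117,0.06,-170.9]]"; python3 - <<'E'
from plant import imaging
import pickle
from h import *
ci=imaging.camera_info("wrist"); p,d=imaging.capture("wrist"); cv2.imwrite("pics/w8.png",p)
def over(im,ci,name,x0,y0,x1,y1,f):
    a=cv2.resize(im[y0:y1,x0:x1],None,fx=f,fy=f,interpolation=cv2.INTER_CUBIC)
    c=np.array([.471,-.117]);y=np.radians(9.1);ex=np.array([np.cos(y),np.sin(y)]);ey=np.array([-ex[1],ex[0]])
    for L,W,z,off,col in ((.048,.025,.018,0,(0,0,255)),(.1,.046,.006,.04,(0,160,0))):
        pts=[np.r_[c+ex*(off+s*L)+ey*t*W,z] for s,t in ((-1,1),(-1,-1),(-.2,-1),(-.2,1))]
        q=((proj(ci,pts)-[x0,y0]+.5)*f-.5).astype(int); cv2.polylines(a,[q.reshape(-1,1,2)],True,col,1)
    cv2.imwrite(name,a)
over(cv2.imread("pics/w7.png"),pickle.load(open("pics/w7.pkl","rb")),"pics/o7.png",390,140,510,250,5)
over(p,ci,"pics/o8.png",220,60,420,200,4)
E
```

```text
t 15.88 p [ 0.4709 -0.1169  0.1296] rot [ 1.7996e+02 -8.0000e-02 -1.7081e+02] F [-0.34 -0.94 -2.99] w 0.0437 q1,6 [  9. -90.]
[-0.001,-0.001,0.348,0.000,-0.001,0.001]
```

View pics/o7.png

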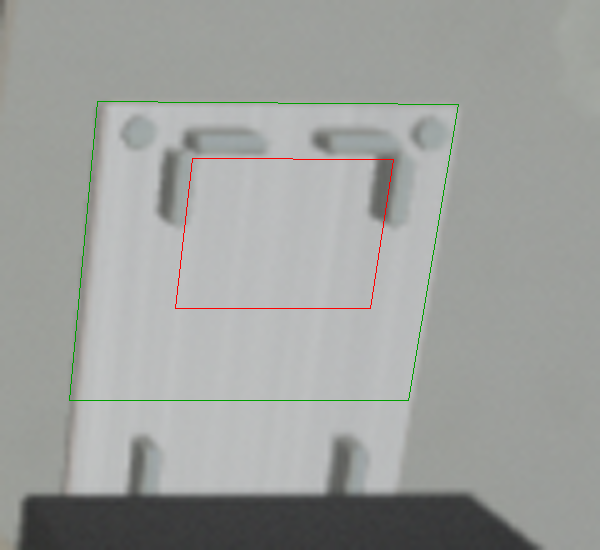

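View pics/o8.png

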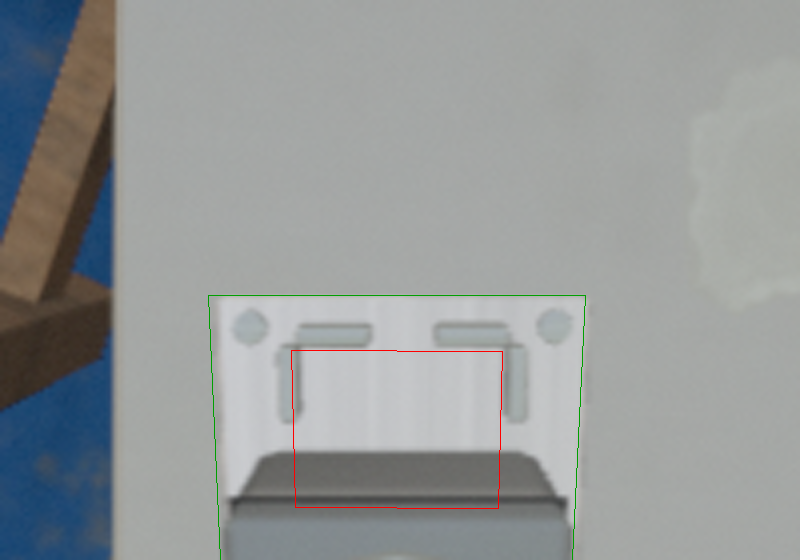

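View pics/w8.png

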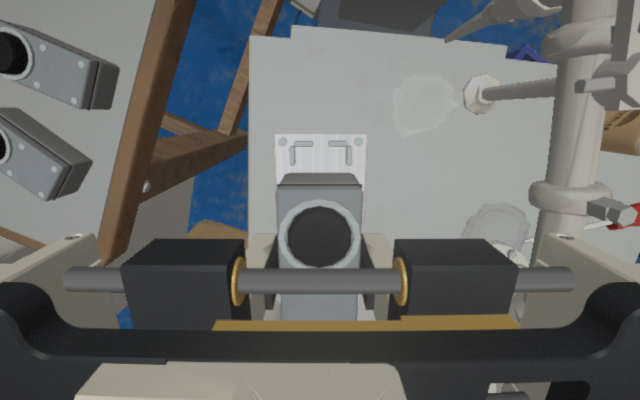

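{"fn": "apply_moves", "kwargs": {"moves": [[0.004, 0.005, 0.15, 0, 0, 0.001], [0.004, 0.005, 0.3, 0, 0, 0.001], [0.004, 0.005, 0.4, 0, 0, 0.001], [0.004, 0.005, 0.45, 0, 0, 0.001], [0.004, 0.005, 0.46, 0, 0, 0.001]]}}

```text
time_s: 16.55
tcp_pos: [0.4707, -0.1171, 0.0382]
eef_rot: [180.0, -0.0, -171.0]
contact_force: [0.1, -0.5, -3.7]
gripper_width: 0.0437
```

```bash
python3 mv.py "[[0.470,-0.116,0.018,-170.9]]"; python3 - <<'E'
from plant import imaging
import pickle
from h import *
ci=imaging.camera_info("wrist"); p,d=imaging.capture("wrist"); cv2.imwrite("pics/w9.png",cv2.resize(p[80:260,220:420],None,fx=4,fy=3.3))
p,d=imaging.capture("side"); cv2.imwrite("pics/s9.png",cv2.resize(p[100:240,230:390],None,fx=4,fy=4))
E
```

```text
t 16.55 p [ 0.4707 -0.1171  0.0382] rot [ 1.7998e+02 -3.0000e-02 -1.7101e+02] F [ 0.11 -0.54 -3.67] w 0.0437 q1,6 [  9. -90.]
[0.003,0.006,0.101,0.000,-0.000,-0.001]
```

View pics/w9.png

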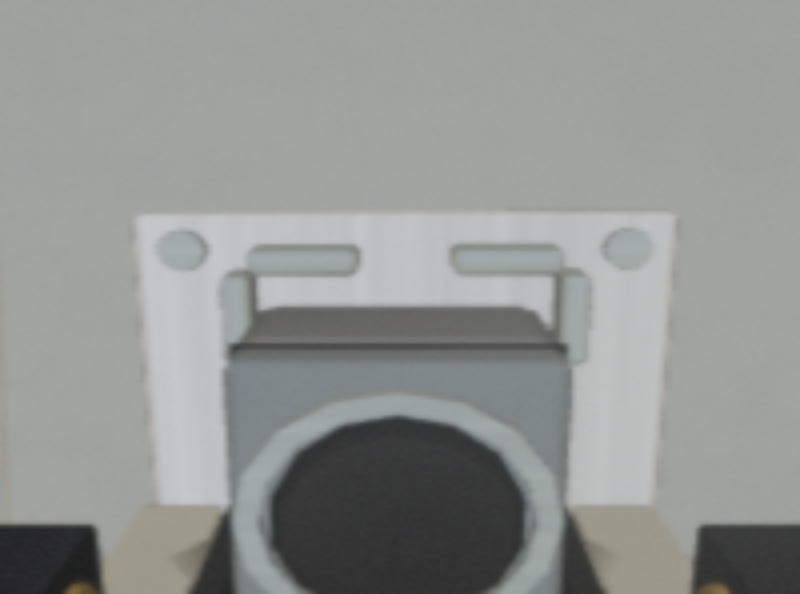

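View pics/s9.png

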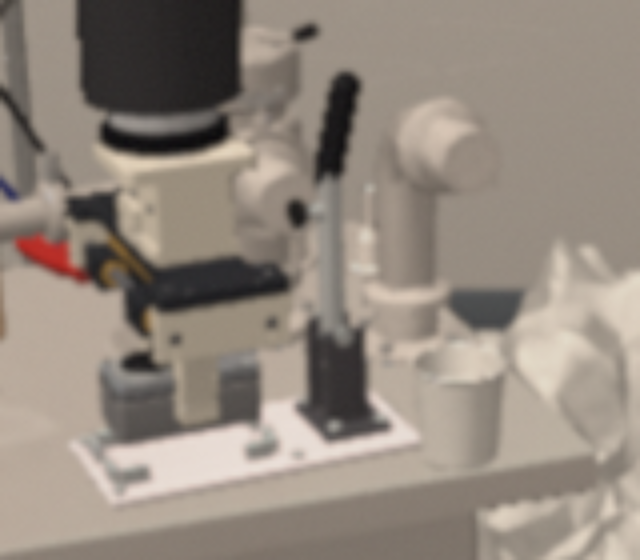

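{"fn": "apply_moves", "kwargs": {"moves": [[0.003, 0.006, 0.03, 0, 0, 0], [0.003, 0.006, 0.06, 0, 0, 0], [0.003, 0.006, 0.085, 0, 0, 0], [0.003, 0.006, 0.095, 0, 0, 0], [0.003, 0.006, 0.095, 0, 0, 0]]}}

```text
time_s: 17.27
tcp_pos: [0.4702, -0.1157, 0.0196]
eef_rot: [180.0, 0.0, -171.0]
contact_force: [0.2, 0.2, -4.1]
gripper_width: 0.0435
```

```bash
python3 mv.py "[[0.470,-0.116,0.018,-170.9]]"
```

```text
t 17.27 p [ 0.4702 -0.1157  0.0196] rot [ 1.7999e+02  1.0000e-02 -1.7098e+02] F [ 0.18  0.22 -4.08] w 0.0435 q1,6 [  9. -90.]
[0.001,-0.001,0.008,0.000,0.000,-0.001]
```

Inside the angles, not yet on the floor. Lower gently to contact.

{"fn": "apply_moves", "kwargs": {"moves": [[0, 0, 0.006, 0, 0, 0], [0, 0, 0.01, 0, 0, 0]]}}

```text
time_s: 17.52
tcp_pos: [0.4704, -0.1157, 0.0179]
eef_rot: [180.0, 0.0, -171.0]
contact_force: [-3.7, 3.0, 10.3]
gripper_width: 0.0436
```

{"fn": "apply_moves", "kwargs": {"moves": [[0, 0, 0.006, 0, 0, 0], [0, 0, 0.006, 0, 0, 0]]}}

```text
time_s: 17.77
tcp_pos: [0.4704, -0.1157, 0.0179]
eef_rot: [-180.0, 0.0, -170.9]
contact_force: [-5.6, 3.0, 13.3]
gripper_width: 0.0436
```

{"fn": "apply_moves", "kwargs": {"moves": [[0, 0, -0.005, 0, 0, 0], [0, 0, -0.005, 0, 0, 0], [0, 0, -0.005, 0, 0, 0], [0, 0, -0.005, 0, 0, 0]], "hand": -0.45}}

```text
time_s: 18.27
tcp_pos: [0.4704, -0.1157, 0.0188]
eef_rot: [-180.0, 0.0, -170.9]
contact_force: [-0.3, 0.4, 0.6]
gripper_width: 0.0634
```

{"fn": "apply_moves", "kwargs": {"moves": [[0, 0, -0.1, 0, 0, 0], [0, 0, -0.3, 0, 0, 0], [0, 0, -0.6, 0, 0, 0], [0, 0, -0.9, 0, 0, 0], [0, 0, -1, 0, 0, 0], [0, 0, -1, 0, 0, 0]]}}

```text
time_s: 19.02
tcp_pos: [0.4711, -0.1156, 0.2205]
eef_rot: [-180.0, 0.2, -170.9]
contact_force: [0.3, 0.1, -0.6]
gripper_width: 0.0636
```

```bash
python3 mv.py "[[0.46,-0.118,0.34,-170.9],[0.6,-0.0965,0.34,-170.9]]"; python3 - <<'E'
from plant import imaging
import pickle
from h import *
p,d=imaging.capture("wrist"); cv2.imwrite("pics/w10.png",p)
p,d=imaging.capture("side"); cv2.imwrite("pics/s10.png",cv2.resize(p[100:240,230:390],None,fx=4,fy=4))
E
```

```text
t 19.02 p [ 0.4711 -0.1156  0.2205] rot [-179.99    0.25 -170.94] F [ 0.33  0.11 -0.65] w 0.0636 q1,6 [ 10. -90.]
[0.054,-0.003,-0.598,-0.000,0.003,-0.000]
[-0.654,-0.007,-0.595,-0.000,0.003,-0.000]
```

View pics/w10.png

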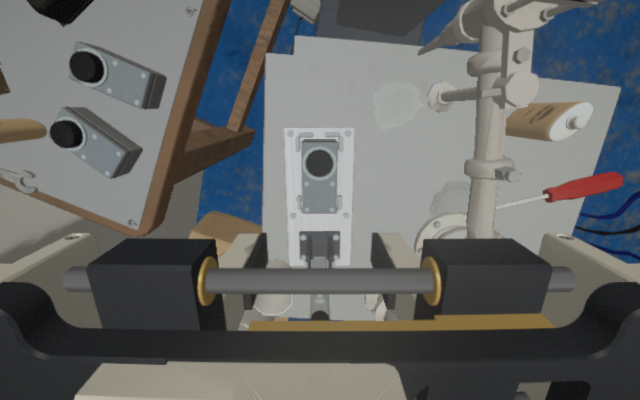

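View pics/s10.png

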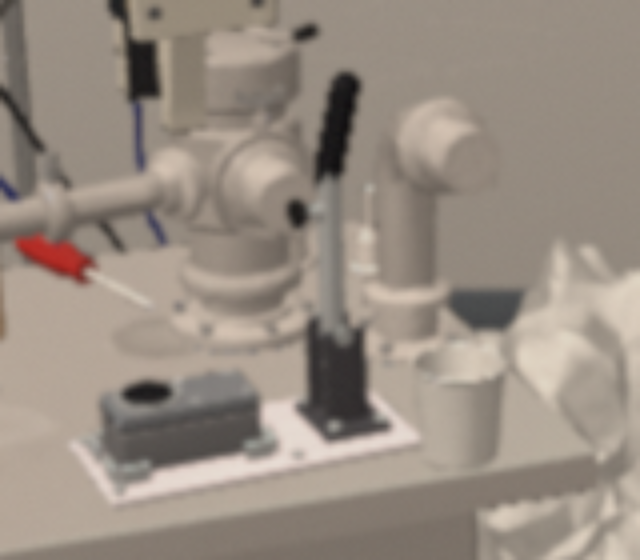

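```bash
python3 - <<'E'
from plant import imaging
from h import *
cs=imaging.camera_info("side");ct=imaging.camera_info("top")
for a,b in (((316,119.5),(212,152)),((312.2,142.5),(218.2,168))):
    o1,d1=ray(cs,[a]);o2,d2=ray(ct,[b]);d1=d1[0];d2=d2[0]
    t=np.linalg.lstsq(np.c_[d1,-d2],o2-o1,rcond=None)[0]; print((o1+d1*t[0]).round(4),(o2+d2*t[1]).round(4))
E
```

```text
[ 0.582  -0.0989  0.2259] [ 0.5844 -0.0993  0.2265]
[ 0.5705 -0.1037  0.1721] [ 0.563  -0.1025  0.1705]
```

{"fn": "apply_moves", "kwargs": {"moves": [[0.05, 0, -0.3, 0, 0, 0], [-0.1, 0, -0.6, 0, 0, 0], [-0.35, 0, -0.6, 0, 0, 0], [-0.654, -0.007, -0.6, 0, 0, 0], [-0.654, -0.007, -0.6, 0, 0, 0], [-0.654, -0.007, -0.6, 0, 0, 0]], "hand": 1}}

```text
time_s: 19.88
tcp_pos: [0.5988, -0.0964, 0.3354]
eef_rot: [180.0, -0.3, -171.0]
contact_force: [-0.8, -0.2, -0.6]
gripper_width: 0.0092
```

```bash
python3 mv.py "[[0.604,-0.0965,0.225,-170.9],[0.604,-0.0965,0.188,-170.9]]"; python3 - <<'E'
from plant import imaging
import pickle
from h import *
p,d=imaging.capture("wrist"); cv2.imwrite("pics/w11.png",p)
p,d=imaging.capture("side"); cv2.imwrite("pics/s11.png",cv2.resize(p[60:240,230:390],None,fx=3.3,fy=3.3))
p,d=imaging.capture("top"); cv2.imwrite("pics/t11.png",cv2.resize(p[80:260,150:330],None,fx=3.3,fy=3.3))
E
```

```text
t 19.88 p [ 0.5988 -0.0964  0.3354] rot [ 179.97   -0.27 -170.96] F [-0.76 -0.18 -0.58] w 0.0092 q1,6 [  9. -90.]
[-0.028,-0.005,0.552,0.000,-0.003,-0.001]
[-0.029,-0.005,0.737,0.000,-0.003,-0.001]
```

View pics/w11.png

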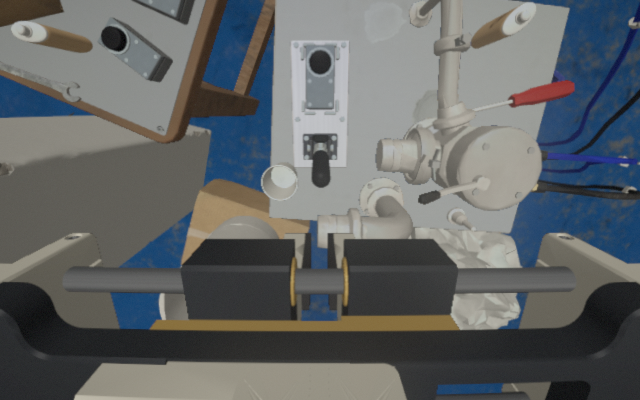

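View pics/s11.png

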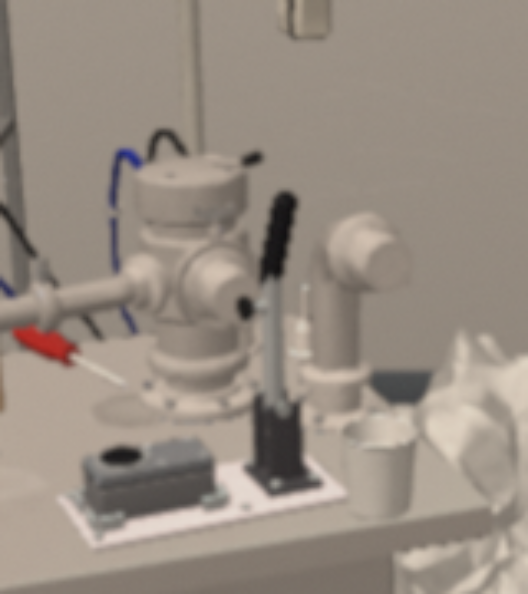

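View pics/t11.png

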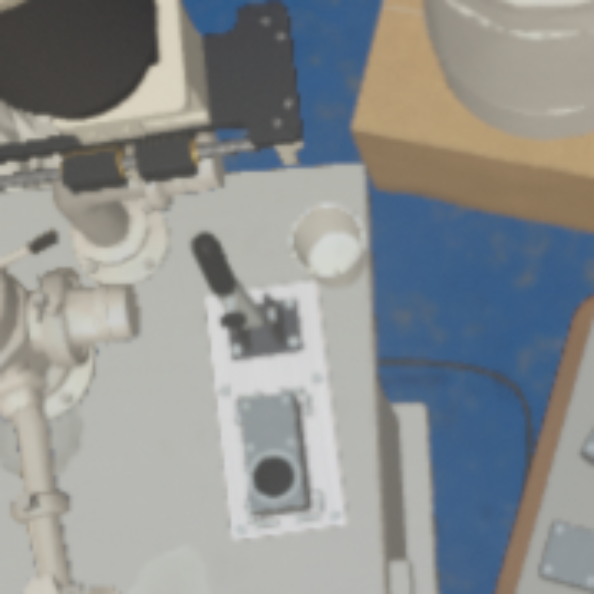

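```bash
python3 mv.py "[[0.609,-0.101,0.25,-170.9],[0.609,-0.101,0.202,-170.9]]"
```

```text
t 20.02 p [ 0.5984 -0.0967  0.3381] rot [ 1.7998e+02 -1.0000e-02 -1.7096e+02] F [-0.23 -0.78 -0.14] w 0.0014 q1,6 [  9. -90.]
[-0.049,-0.030,0.441,0.000,-0.000,-0.001]
[-0.049,-0.030,0.681,0.000,-0.000,-0.001]
```

{"fn": "apply_moves", "kwargs": {"moves": [[-0.05, -0.03, 0.2, 0, 0, 0], [-0.05, -0.03, 0.4, 0, 0, 0], [-0.05, -0.03, 0.45, 0, 0, 0]]}}

```text
time_s: 20.4
tcp_pos: [0.6072, -0.1012, 0.2465]
eef_rot: [180.0, -0.2, -171.0]
contact_force: [0.2, 0.2, 1.0]
gripper_width: 0.0002
```

```bash
python3 mv.py "[[0.609,-0.101,0.202,-170.9]]"; python3 - <<'E'
from plant import imaging
from h import *
p,d=imaging.capture("wrist"); cv2.imwrite("pics/w12.png",p)
p,d=imaging.capture("side"); cv2.imwrite("pics/s12.png",cv2.resize(p[60:240,230:390],None,fx=3.3,fy=3.3))
E
```

```text
t 20.4 p [ 0.6072 -0.1012  0.2465] rot [ 179.95   -0.18 -170.98] F [0.19 0.23 1.04] w 0.0002 q1,6 [  9. -90.]
[-0.009,-0.001,0.223,0.001,-0.002,-0.001]
```

View pics/s12.png

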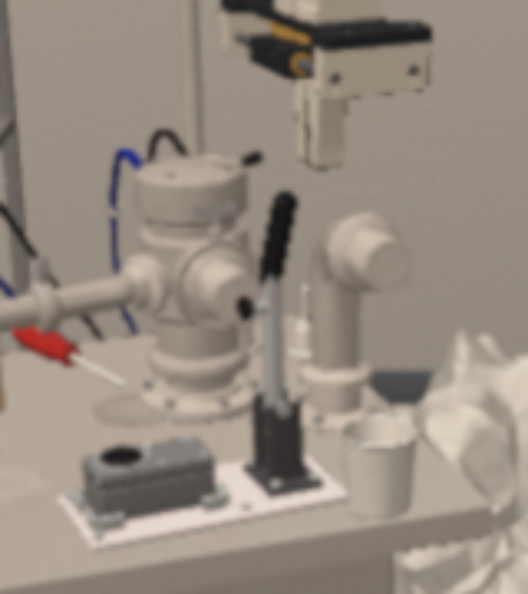

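View pics/w12.png

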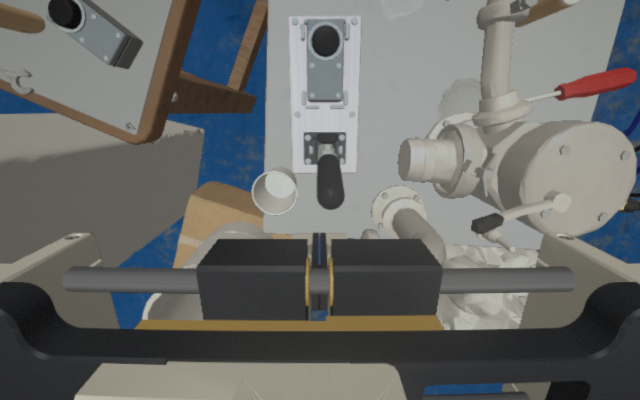

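{"fn": "apply_moves", "kwargs": {"moves": [[-0.025, 0.02, 0.02, 0, -0.002, 0], [-0.025, 0.02, 0.12, 0, -0.002, 0], [-0.025, 0.02, 0.21, 0, -0.002, 0], [-0.025, 0.02, 0.22, 0, -0.002, 0]]}}

```text
time_s: 21.0
tcp_pos: [0.613, -0.0962, 0.2047]
eef_rot: [-180.0, 0.2, -170.9]
contact_force: [-0.5, -0.2, 0.2]
gripper_width: 0.0003
```

```bash
python3 - <<'E'
from plant import imaging
from h import *
import numpy as np
from mv import rows
H=np.array([.570,-.0985]);e=np.array([.987,.158])
S=[.0255,-.0085,-.0417,-.0712,-.0951,-.112,-.1186,-.1205];Z=[.2,.1997,.1906,.1732,.1489,.119,.0975,.086]
rows([[*(H+e*s),z,-170.9] for s,z in zip(S,Z)])
p,d=imaging.capture("side"); cv2.imwrite("pics/s13.png",cv2.resize(p[60:240,230:390],None,fx=3.3,fy=3.3))
E
```

```text
t 21.0 p [ 0.613  -0.0962  0.2047] rot [-1.8000e+02  1.6000e-01 -1.7094e+02] F [-0.45 -0.15  0.24] w 0.0003 q1,6 [  9. -90.]
[0.087,0.023,0.023,-0.000,0.002,-0.000]
[0.257,0.022,0.024,-0.000,0.002,-0.000]
[0.423,0.022,0.069,-0.000,0.002,-0.000]
[0.571,0.022,0.156,-0.000,0.002,-0.000]
[0.690,0.022,0.277,-0.000,0.002,-0.000]
[0.775,0.022,0.426,-0.000,0.002,-0.000]
[0.809,0.022,0.534,-0.000,0.002,-0.000]
[0.818,0.022,0.591,-0.000,0.002,-0.000]
```

View pics/s13.png

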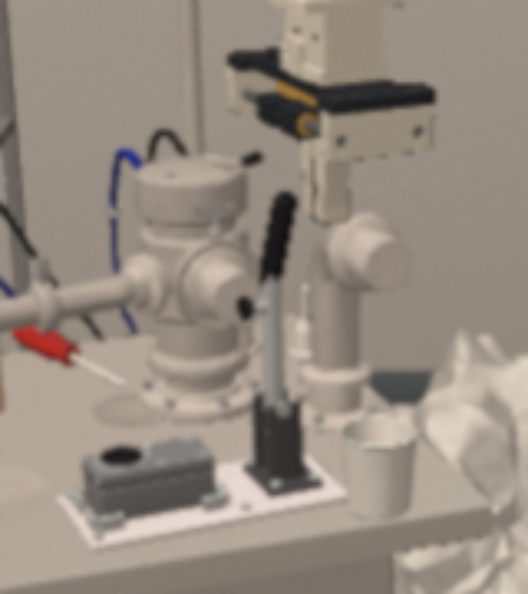

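{"fn": "apply_moves", "kwargs": {"moves": [[0.09, 0.015, 0.023, 0, 0.002, 0], [0.17, 0.015, 0.023, 0, 0.002, 0], [0.26, 0.015, 0.027, 0, 0.002, 0], [0.34, 0.015, 0.045, 0, 0.002, 0], [0.43, 0.015, 0.072, 0, 0.002, 0]]}}

```text
time_s: 21.68
tcp_pos: [0.5318, -0.1063, 0.194]
eef_rot: [-179.9, 0.6, -170.9]
contact_force: [7.5, 2.2, 1.6]
gripper_width: 0.0004
```

```bash
python3 - <<'E'
from plant import imaging
from h import *
import numpy as np
from mv import rows
H=np.array([.570,-.0985]);e=np.array([.987,.158])
S=[-.0417,-.0712,-.0951,-.112,-.1186,-.1205];Z=[.1906,.1732,.1489,.119,.0975,.086]
rows([[*(H+e*s),z,-170.9] for s,z in zip(S,Z)])
p,d=imaging.capture("side"); cv2.imwrite("pics/s14.png",cv2.resize(p[60:240,230:390],None,fx=3.3,fy=3.3))
E
```

```text
t 21.68 p [ 0.5318 -0.1063  0.194 ] rot [-179.92    0.59 -170.86] F [7.5  2.16 1.63] w 0.0004 q1,6 [  9. -90.]
[0.014,0.008,0.017,-0.001,0.007,0.000]
[0.162,0.009,0.103,-0.001,0.007,0.000]
[0.283,0.009,0.223,-0.001,0.007,0.000]
[0.369,0.009,0.371,-0.001,0.007,0.000]
[0.403,0.009,0.479,-0.001,0.007,0.000]
[0.413,0.009,0.536,-0.001,0.007,0.000]
```

View pics/s14.png

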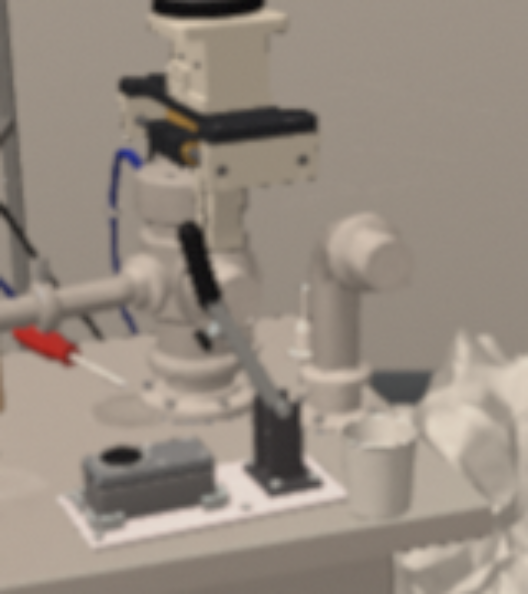

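{"fn": "apply_moves", "kwargs": {"moves": [[0.09, 0.005, 0.06, 0, 0.005, 0], [0.165, 0.005, 0.115, 0, 0.005, 0], [0.225, 0.005, 0.17, 0, 0.005, 0], [0.285, 0.005, 0.235, 0, 0.005, 0], [0.33, 0.005, 0.3, 0, 0.005, 0]]}}

```text
time_s: 22.35
tcp_pos: [0.4635, -0.1161, 0.1323]
eef_rot: [-180.0, 0.0, -170.9]
contact_force: [-0.3, -0.5, 0.0]
gripper_width: 0.0002
```

```bash
python3 - <<'E'
from plant import imaging
from h import *
import numpy as np
from mv import rows
H=np.array([.570,-.0985]);e=np.array([.987,.158])
S=[-.0951,-.112,-.1186,-.1205];Z=[.1489,.119,.0975,.086]
rows([[*(H+e*s),z,-170.9] for s,z in zip(S,Z)])
p,d=imaging.capture("side"); cv2.imwrite("pics/s15.png",cv2.resize(p[60:240,230:390],None,fx=3.3,fy=3.3))
E
```

```text
t 22.35 p [ 0.4635 -0.1161  0.1323] rot [-179.98    0.   -170.92] F [-0.31 -0.46  0.03] w 0.0002 q1,6 [ 10. -91.]
[-0.064,0.003,-0.083,-0.000,0.000,-0.000]
[0.020,0.003,0.067,-0.000,0.000,-0.000]
[0.053,0.003,0.174,-0.000,0.000,-0.000]
[0.063,0.003,0.232,-0.000,0.000,-0.000]
```

View pics/s15.png

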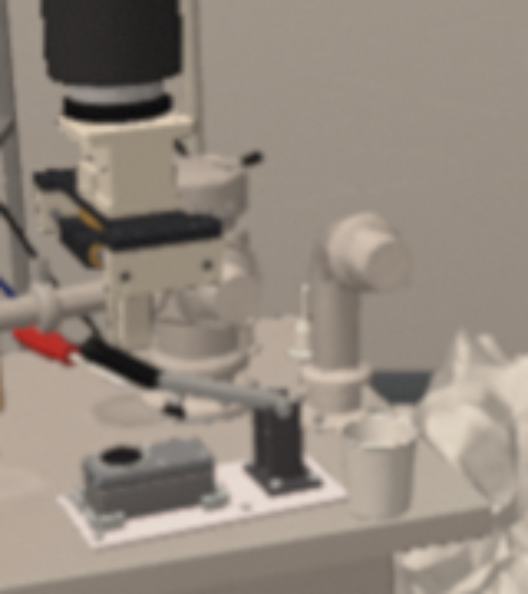

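{"fn": "apply_moves", "kwargs": {"moves": [[0.03, 0.003, 0.08, 0, 0, 0], [0.05, 0.003, 0.15, 0, 0, 0], [0.055, 0.003, 0.2, 0, 0, 0], [0.055, 0.003, 0.22, 0, 0, 0]]}}

```text
time_s: 22.9
tcp_pos: [0.4497, -0.1174, 0.0858]
eef_rot: [180.0, -0.3, -171.0]
contact_force: [-3.9, 0.8, 12.0]
gripper_width: 0.0004
```

```bash
python3 - <<'E'
from plant import imaging
from h import *
p,d=imaging.capture("side"); cv2.imwrite("pics/s16.png",cv2.resize(p[60:240,230:390],None,fx=3.3,fy=3.3))
E
```

```text
(no output)
```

View pics/s16.png

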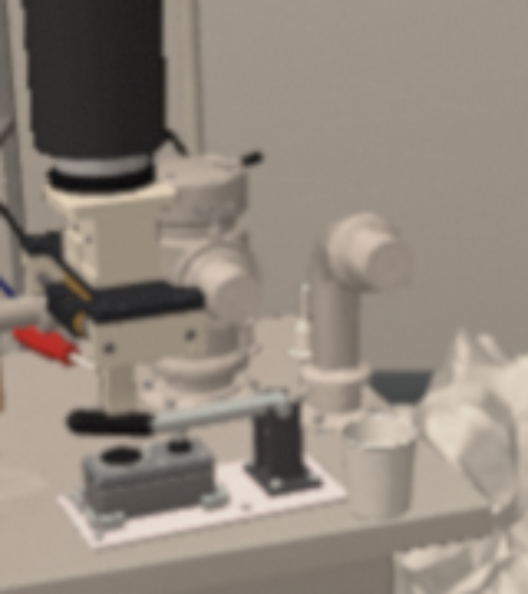

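Closed, pad on the box. Retract straight up and check everything.

{"fn": "apply_moves", "kwargs": {"moves": [[0, 0, -0.2, 0, 0, 0], [0, 0, -0.5, 0, 0, 0], [0, 0, -0.8, 0, 0, 0], [0, 0, -1, 0, 0, 0], [0, 0, -1, 0, 0, 0], [0, 0, -1, 0, 0, 0]]}}

```text
time_s: 23.7
tcp_pos: [0.4505, -0.1172, 0.2856]
eef_rot: [180.0, -0.3, -171.0]
contact_force: [-1.7, -0.5, 0.6]
gripper_width: 0.0004
```

{"fn": "apply_moves", "kwargs": {"moves": [[0, 0.3, -0.3, 0, 0, 0], [0, 0.6, -0.3, 0, 0, 0], [0, 0.95, -0.3, 0, 0, 0], [0, 0.95, -0.3, 0, 0, 0]]}}

```text
time_s: 24.2
tcp_pos: [0.4201, 0.0729, 0.3446]
eef_rot: [180.0, -0.4, -170.8]
contact_force: [-0.1, 0.2, -0.6]
gripper_width: 0.0003
```

```bash
python3 - <<'E'
from plant import imaging,status
from h import *
print(status.get_state()["contact_force"])
p,d=imaging.capture("side"); cv2.imwrite("pics/s17.png",cv2.resize(p[140:310,220:390],None,fx=3.5,fy=3.5))
p,d=imaging.capture("top"); cv2.imwrite("pics/t17.png",cv2.resize(p[120:280,190:460],None,fx=2.9,fy=2.9))
E
```

```text
[-0.05365248  0.17934454 -0.56426558]
```

View pics/s17.png

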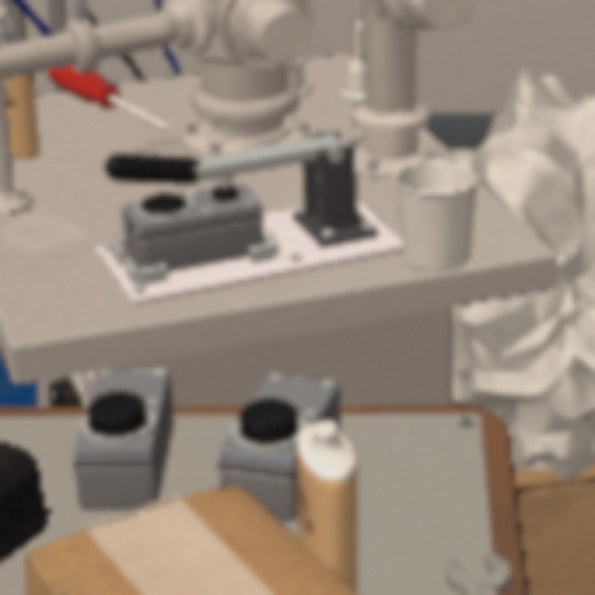

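View pics/t17.png

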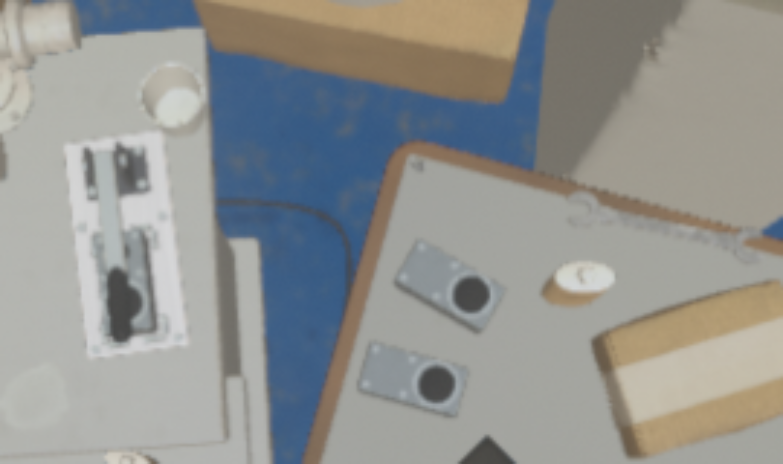

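```bash
python3 -c "
from plant import r
print(r.close_job())"
```

```text
the job is handed in; nothing more can be done
None
```

The good box is seated in the cradle, with its button end away from the hinge, and the clamp is shut on it. I handed the job in at about 24.3 s; the hand-in reports no verdict.

- **Pressing:** The two boxes nearest the robot stayed soft, at about 1–3 N all the way in, and their buttons came out again. The third resisted up to about 6.5 N, then snapped over and stayed in. I measured its cap at 46.8 mm, against 46 mm expected when fully in. On the first and third buttons I reached the stop, with 12 N and 14 N at the end.
- **Placing:** I gripped the good box across its width and moved it to the nest. It touched the floor with about 13 N, with the fingertips at the height expected for a box lying flat.
- **Clamping:** Pushing the lever took about 8 N. The force dropped to zero past centre, and the last push to shut was 12 N.

**Last checks:** After the arm withdrew, the side and top pictures showed the lever flat with its pad on the box's flat end. The box sat flat between the corner angles with its button still in. The two soft boxes, the bottle, the spanner and the cup looked unmoved, and the contact force on the tool was near zero. The first estimate of the nest's position was about 1 mm off in the wrist camera's view; I corrected that before lowering the box. No check failed.

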